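# Wind up the reading stand with its loose crank

### The arm

A 6-joint arm with a two-finger parallel gripper is mounted at the origin on the work surface; the furniture and walls round the work are solid. World frame = base frame: x ahead of the robot, y to its left, z up, the work surface at z = 0. Lengths are in m, angles in rad, forces in N, time in s.
With the tool pointing down it reaches from about 0.375 to 0.975 m from the base axis. Payload 3.8 kg.
Tool frame: the origin (TCP) lies on the centre line of the jaws, within the pads' length; the fingertips stand 14 mm ahead of it and the grasp point (between the pads) lies 5 mm behind it (bot.finger_overhang is the distance from the TCP to the fingertips, in m); y points along the fingers, x is the direction in which the jaws open and shut, and the axes are right-handed (so a half turn about y gives the same grasp; the last joint's range is limited). The gripper opens to 85 mm and grips with 20 to 120 N. Pads are 22 mm wide; open, the fingers measure 114 mm over their backs; the gripper's body (76 mm by 85 mm) begins 54 mm behind the grasp point. The pads swing forward as they close: fully open they stand 13 mm farther back than shut.
Start: joints at [-1.385, 0.264, 1.604, -0, 1.274, -0.037], TCP at [0.149, -0.658, 0.224] pointing down, gripper open.
Joint ranges: [-2.63, 2.63], [-0.94, 2.18], [0.31, 2.57], [-1.31, 4.45], [0, 2.66], [-2.55, 2.55]. Speed limits (rad/s): [2.57, 2.57, 3.14, 3.14, 3.14, 3.14].

### API

Orientations are given as a rotation vector (axis times angle).
In Python, from workcell import readout, read_camera, bot, spotter gives the robot as it stands.
- The arm moves only by the tool jog_arm, never from a script. Its argument "increments" is a list of rows, each a list of 7 numbers: the shift along the tool's x, y, z in m, then the turn, a rotation vector about the tool's x, y, z in rad, then the opening, from 0 (shut) to 1 (fully open). A call has 1 to 10 rows; each row shifts and turns the pose as measured when the row begins, along the tool's axes as they then stand; what a row does not reach is not made up. A row lasts 1/8 s, in which the tool goes at most 62.5 mm and 10.7 degrees, less where a joint would pass 70% of its speed; a pose out of reach is approached as far as the arm can. A call with a gripper value outside its range is refused whole. The fingers move at their own pace and stop on an object; "force" is the grip in N (left out, the last holds). Time passes only in rows, so rows that do not move let the fingers close. It gives the time, the measured TCP pose, the force and the opening at its end, in the units of the state.
- readout.read_state(): the state, without advancing time (a new reading comes with each control period).
- read_camera(name): name is "scene" or "side" or "wrist"; returns a dict with "img" (480x640x3 uint8, blue, green, red), "range_z" (480x640 float32, m along the optical axis (not along the pixel's ray), 0 where there is no reading), "fx", "fy", "cx", "cy" (pixels), "world_from_camera" (4x4, takes a point from camera to world coordinates). Camera axes: x right, y down, z forward; pixel columns grow to the right and rows downward; lengths in m; the calibration is good to about 2 mm. A picture is of the moment at which its call begins.
- bot.finish_job(): hands the job in, once; it reports no verdict.
Trained networks look in a picture, given as the dict that the camera call returned (one of the last four; its "shot" number tells which), for a name from the list of things; names that differ only in an ending like _2 or _b are one class to them, and where a whole thing is asked for, a point or a joint stands for the part that bears it (a point fixed in the world has none). Each returns a list of dicts, best first, with "p" (0 to 1); they miss things now and then, are a little off and sometimes report something else, mostly with a low value. They report only what shows in the picture. A call takes as long as a camera call. They do not tell look-alikes from the thing itself.
- spotter.masks_of(picture, thing): "mask" (480x640 bool, what is visible of it) and "location" ([column, row] in pixels, amid what is visible of it).
- spotter.spot_point(picture, thing): "location" ([column, row] in pixels: a listed point, or the origin of a listed thing).
The state is a dict: "time": time; "q": joint angles; "joint_vel": joint speeds; "joint_torque": joint torques, N m; "tool_pos": TCP position; "tcp_rot": TCP orientation; "wrist_force": force on the tool from outside, world axes, zero at the start; "torque": the same for the moment, N m; "width": opening from 0.0 (shut) to 1.0 (fully open).
Only numpy, scipy, OpenCV 4.12 (cv2) and the standard library are available. Lean on these libraries where they do the work, as an engineer would, in place of code of your own. Each camera call takes 0.05 s, during which the arm holds its last target. There are 200 camera calls.

### The job

Fit the loose crank over the square shaft of the reading stand, pushing it fully home but gently, and wind it clockwise until the stand's platform is all the way up against its stop, without forcing anything. Then lift the crank off and stand it flat on the desk again, clear of the stand; work the stand only with the crank, and leave everything else where it is.

Things in the scene. Friction and masses are not known exactly. Their poses are not given: they have to be found in the camera images.
- stand: crank-operated reading stand, fixed to the desk; origin on the desk top under the axis of its upright square shaft. Base plate 190 x 345 x 10 mm, reaching 300 mm to its -y. Grey gearbox 84 x 84 mm centred on the shaft, top at 55 mm, with a round steel collar (34 mm across) whose top is at 61 mm. Axes as the world's at yaw 0
- shaft_foot (a point): point on the shaft's axis level with the collar's top, 61 mm above the desk. The upright steel shaft, 12 mm square with slightly rounded edges, rises 16 mm from it. This point does NOT turn with the shaft: the shaft's angle is not given (see it, or feel for it: rest the crank on it lightly and turn). The fit repeats every 90 degrees and allows about 7 degrees either way
- shaft_tip (a point): centre of the shaft's tip, 16 mm above shaft_foot (does not turn either). The shaft turns stiffly (0.12 Nm, about 2 N at the crank's handle) and stays where it is left. Clockwise seen from above raises the platform 7 mm per radian, up to a solid end stop that is felt at the crank; it starts 3.2 to 5.7 rad short of the stop
- platform: aluminium platform 180 x 150 x 8 mm with a notebook 210 x 152 x 13 mm fastened on it, centred 195 mm from the shaft on the stand's -y side. Origin: centre of the platform's underside, 53 mm above the desk at the very bottom, 95 mm at the upper stop. Moves only up and down, driven by the shaft
- crank_grip (a point): loose dark steel crank (about 0.2 kg), standing on the desk socket down, on its hub and a foot under the handle. This point: centre of the flat-sided grip block on the hub's axis, 32 mm above the crank's underside; block 26 mm along the arm (x) by 16 mm across (y), from 20 to 45 mm above the underside. Crank axes: x from hub to handle, z up
- crank: the same crank; origin at the centre of the socket's mouth in its underside (hub 30 x 30 x 20 mm). The socket is 13.8 mm square, 16 mm deep, its sides parallel to the crank's x and y. Fully seated, this point lies on shaft_foot and the hub rests on the collar
- crank_knob (a point): centre of the crank's upright round black handle: 60 mm from the hub's axis along the crank's x, 40 mm above the crank's underside. 19 mm thick, from 19 to 61 mm above the underside; it spins freely on its own pin, so it can stay gripped while it goes round. The arm's top below it is 17 mm above the underside
- eraser: bystander, to be left alone: eraser 48 x 23 x 13 mm; origin at the centre of its underside
- sticky_pad: bystander, to be left alone: pad of sticky notes 76 x 76 x 18 mm; origin at the centre of its underside
- stamp: bystander, to be left alone: hand stamp with a round grip, 24 x 58 x 59 mm; origin at the centre of its underside
- tape_masking: bystander, to be left alone: roll of masking tape 103 x 101 x 25 mm, lying flat; origin at the centre of its underside
- stapler: bystander, to be left alone: stapler 148 x 37 x 40 mm; origin at the centre of its underside
- binder_clip0: bystander, to be left alone: binder clip 36 x 32 x 27 mm; origin at the centre of its underside
Mind the look-alikes: they are no part of the job. What is meant by the crank is not turquoise, and is the larger of those in its own colour.

How it is judged:
By the outcome, as a careful person would: the job done as asked, in the order asked, and still so for the second after the job is handed in, with the robot touching nothing.
It also fails if it takes over 72 s, if anything falls off the work surface, if the arm or the gripper's body presses on something with over 40 N, if the wrist force passes 120 N, or if a joint passes its speed limit or range.

## Working session

There is one attempt and no reset: what is moved stays moved. The work goes in short steps, Python scripts to look and compute and a tool call to move; the robot and the scene stay as the last step left them, time stands still between calls to the robot, and variables do not carry over. Pictures are saved under pics/ and viewed, about 8 in all and at most 12, crops included, and the job is handed in when it is done.

Besides the shell and the picture viewer there is one more tool, called after ">>>" in YAML: its name, and indented under it one key for each argument. jog_arm: Moves the arm, as the interface text tells. Its arguments: {"type":"object","properties":{"increments":{"type":"array"},"force":{"type":"number"}},"required":["increments"]}

```bash
ls; mkdir -p pics
cat > h.py <<'E'
import numpy as np, cv2
from workcell import readout, read_camera, bot, spotter
def world(p,u,v,z=None,r=2):
    """pixel->world by depth, or by plane z"""
    T=np.array(p["world_from_camera"]); d=np.array([(u-p["cx"])/p["fx"],(v-p["cy"])/p["fy"],1])
    if z is None:
        w=p["range_z"][int(v)-r:int(v)+r+1,int(u)-r:int(u)+r+1]; k=np.median(w[w>0])
    else:
        k=(z-T[2,3])/(T[:3,:3]@d)[2]
    return T[:3,:3]@(d*k)+T[:3,3]
E
python3 - <<'E'
from h import *
s=readout.read_state(); print(s)
ims=[]
for n in ["scene","side"]:
    p=read_camera(n); cv2.imwrite(f"pics/{n}0.png",p["img"])
    print(n,np.round(p["world_from_camera"],3).tolist(),p["fx"])
    for t in ["crank","crank_grip","crank_knob","shaft_foot","shaft_tip","stand","platform"]:
        for o in spotter.spot_point(p,t)[:4]:
            u,v=o["location"]
            z={"crank":0,"crank_grip":.032,"crank_knob":.04,"shaft_foot":.061,"shaft_tip":.077,"stand":0}.get(t)
            print(t,round(o["p"],2),np.round([u,v]),np.round(world(p,u,v,z),3))
E
```

```text
pics
{'time': 0.0, 'q': array([-1.38491847e+00,  2.64757711e-01,  1.60539812e+00,  7.53203266e-06,
        1.27371212e+00, -3.69142847e-02]), 'joint_vel': array([ 6.82076001e-04,  1.14797259e-03, -1.87901685e-03, -1.80950617e-04,
       -1.51924832e-03, -4.05305306e-05]), 'joint_torque': array([-2.26835050e-04, -5.15117705e+01, -3.67318225e+01, -1.85466756e-04,
        1.29128623e-02,  1.05921356e-05]), 'tool_pos': array([ 0.14899386, -0.65756849,  0.22314596]), 'tcp_rot': array([-1.30483943,  1.04472576, -1.04185151]), 'wrist_force': array([ 1.35440306, -0.68938042, -0.15002659]), 'torque': array([-0.05236371,  0.01294024,  0.00918551]), 'width': 0.9975097215455907}
scene [[0.705, -0.491, 0.512, 0.088], [-0.709, -0.502, 0.495, -0.396], [0.013, -0.712, -0.702, 0.703], [0.0, 0.0, 0.0, 1.0]] 465.1855756861591
crank 0.77 [312. 261.] [0.552 0.108 0.   ]
crank 0.73 [312. 221.] [0.642 0.2   0.   ]
crank 0.68 [352. 431.] [ 0.343 -0.202  0.   ]
crank_grip 0.98 [315. 214.] [0.635 0.185 0.032]
crank_grip 0.94 [346. 425.] [ 0.333 -0.199  0.032]
crank_grip 0.74 [278. 289.] [0.435 0.076 0.032]
cr
[... 646 characters left out ...]
[0.558 0.11  0.   ]
crank_grip 0.9 [312. 187.] [0.645 0.191 0.032]
crank_grip 0.79 [301. 238.] [0.554 0.102 0.032]
crank_grip 0.55 [300. 424.] [ 0.338 -0.198  0.032]
crank_knob 0.97 [279. 186.] [0.587 0.231 0.04 ]
crank_knob 0.94 [318. 397.] [ 0.391 -0.18   0.04 ]
crank_knob 0.7 [280. 231.] [0.525 0.138 0.04 ]
crank_knob 0.54 [348. 262.] [ 0.596 -0.001  0.04 ]
shaft_foot 0.69 [348. 262.] [ 0.589 -0.007  0.061]
shaft_tip 0.92 [346. 262.] [ 0.579 -0.01   0.077]
shaft_tip 0.24 [348. 263.] [ 0.582 -0.014  0.077]
stand 0.63 [346. 278.] [ 0.585 -0.011  0.   ]
platform 0.78 [403. 347.] [ 0.558 -0.203  0.078]
platform 0.59 [246. 322.] [0.361 0.012 0.037]
platform 0.28 [375. 212.] [0.725 0.071 0.013]
```

View pics/side0.png

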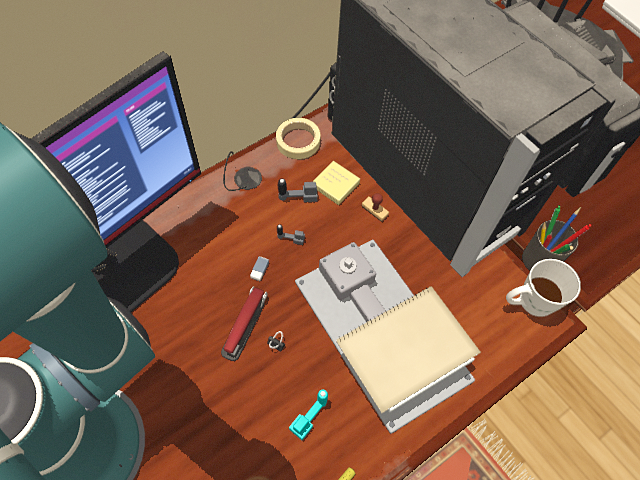

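Run:
```python
import cv2,numpy as np
a=cv2.imread("pics/scene0.png");b=cv2.imread("pics/side0.png")
c=cv2.resize(b[150:300,240:440],(800,600),interpolation=cv2.INTER_CUBIC)
cv2.imwrite("pics/crop1.png",c)
```

```text
(no output)
```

View pics/crop1.png

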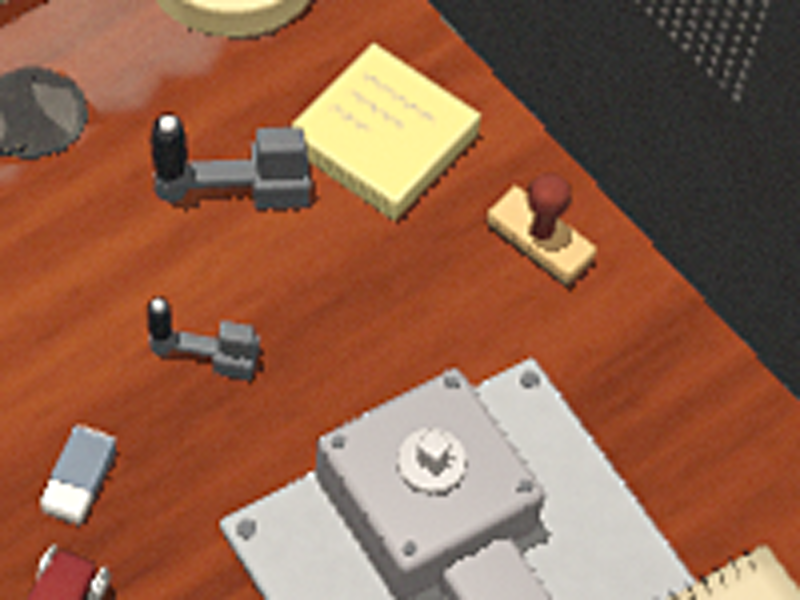

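Candidates in the side view are the turquoise crank (298,428), the small dark crank (300,240) and the large dark crank (hub 312,190, knob 280,186). By the description it is the large dark one next to the sticky pad, and the crop confirms this. The shaft at (348,264) looks roughly diamond-oriented.

```bash
cat >> h.py <<'E'
from scipy.spatial.transform import Rotation as Ro
def pose():
    s=readout.read_state(); R=Ro.from_rotvec(s["tcp_rot"]).as_matrix(); return s,R,np.array(s["tool_pos"])
def yaw(R): return np.degrees(np.arctan2(R[1,0],R[0,0]))
def plan(tgt,yaw_t,n):
    """rows to bring TCP to tgt, jaw axis to yaw_t (deg), tool down, in n rows"""
    s,R,p=pose(); print("now",np.round(p,4),"yaw",round(yaw(R),2),"q",np.round(s["q"],2),"ydir",np.round(R[:,1],3),"F",np.round(s["wrist_force"],1),"M",np.round(s["torque"],2),"w",round(s["width"],3))
    c,sn=np.cos(np.radians(yaw_t)),np.sin(np.radians(yaw_t))
    Rt=np.array([[c,0,sn],[sn,0,-c],[0,-1,0]]); Rt[:,2]=np.cross(Rt[:,0],Rt[:,1])
    w=Ro.from_matrix(R.T@Rt).as_rotvec()/n
    for i in range(n):
        Ri=R@Ro.from_rotvec(w*i).as_matrix(); print(np.round(np.r_[Ri.T@(np.array(tgt)-p)/n,w],4).tolist())
E
python3 - <<'E'
from h import *
p=read_camera("side")
for u,v,n in [(462,272,"towerFront"),(335,132,"towerBack"),(340,0,"top")]: print(n,np.round(world(p,u,v,0),3))
for u,v in [(400,130),(350,60),(500,200),(435,230),(345,40)]: print(u,v,np.round(world(p,u,v),3))
for t in ["sticky_pad","stamp","tape_masking"]:
    o=spotter.masks_of(p,t)[0]; m=o["mask"]; vs,us=np.where(m); W=np.array([world(p,u,v,r=0) for u,v in zip(us[::5],vs[::5])]); print(t,W.min(0),W.max(0))
plan([0.635,0.18,0.25],50,10)
plan([0.635,0.18,0.25],-130,10)
E
```

```text
towerFront [ 0.787 -0.139  0.   ]
towerBack [0.794 0.303 0.   ]
top [1.081 0.662 0.   ]
400 130 [0.777 0.098 0.221]
350 60 [0.777 0.256 0.269]
500 200 [ 0.78  -0.138  0.276]
435 230 [ 0.777 -0.05   0.057]
345 40 [0.777 0.276 0.303]
sticky_pad [nan nan nan] [nan nan nan]
stamp [ 0.71722044  0.05189086 -0.002705  ] [0.75224439 0.11387282 0.06026403]
tape_masking [nan nan nan] [nan nan nan]
now [ 0.1491 -0.6583  0.2245] yaw -77.24 q [-1.38  0.26  1.6  -0.    1.27 -0.04] ydir [-0.  0. -1.] F [-0.7  0.4 -0.1] M [-0.01  0.04  0.09] w 0.999
[-0.071, -0.0026, 0.0659, 0.0, -0.2221, -0.0]
[-0.0548, -0.0026, 0.0799, 0.0, -0.2221, -0.0]
[-0.0358, -0.0026, 0.09, 0.0, -0.2221, -0.0]
[-0.0151, -0.0026, 0.0957, 0.0, -0.2221, -0.0]
[0.0063, -0.0026, 0.0967, 0.0, -0.2221, -0.0]
[0.0275, -0.0026, 0.0929, 0.0, -0.2221, -0.0]
[0.0473, -0.0026, 0.0846, 0.0, -0.2221, -0.0]
[0.0647, -0.0026, 0.0721, 0.0, -0.2221, -0.0]
[0.079, -0.0026, 0.0561, 0.0, -0.2221, -0.0]
[0.0894, -0.0026, 0.0373, 0.0, -0.2221, -0.0]
now [ 0.1491 -0.6583  0.2245] yaw -77.24 q [-1.38  0.26  1.6  -0.    1.27 -0.04] ydir [-0.  0. -1.] F [-0.7  0.4 -0.1] M [-0.01  0.04  0.09] w 0.999
[-0.071, -0.0026, 0.0659, 0.0, 0.0921, 0.0]
[-0.0768, -0.0026, 0.0591, 0.0, 0.0921, 0.0]
[-0.0819, -0.0026, 0.0518, 0.0, 0.0921, 0.0]
[-0.0863, -0.0026, 0.044, 0.0, 0.0921, 0.0]
[-0.09, -0.0026, 0.0359, 0.0, 0.0921, 0.0]
[-0.0929, -0.0026, 0.0275, 0.0, 0.0921, 0.0]
[-0.095, -0.0026, 0.0188, 0.0, 0.0921, 0.0]
[-0.0964, -0.0026, 0.01, 0.0, 0.0921, 0.0]
[-0.0969, -0.0026, 0.0011, 0.0, 0.0921, 0.0]
[-0.0966, -0.0026, -0.0078, 0.0, 0.0921, 0.0]
  return _methods._mean(a, axis=axis, dtype=dtype,
  ret = ret.dtype.type(ret / rcount)
```

Run:
```python
from h import *
plan([0.635,0.18,0.25],50,20)
```

```text
now [ 0.1491 -0.6583  0.2245] yaw -77.24 q [-1.38  0.26  1.6  -0.    1.27 -0.04] ydir [-0.  0. -1.] F [-0.7  0.4 -0.1] M [-0.01  0.04  0.09] w 0.999
[-0.0355, -0.0013, 0.033, 0.0, -0.111, -0.0]
[-0.0316, -0.0013, 0.0367, 0.0, -0.111, -0.0]
[-0.0274, -0.0013, 0.04, 0.0, -0.111, -0.0]
[-0.0228, -0.0013, 0.0428, 0.0, -0.111, -0.0]
[-0.0179, -0.0013, 0.045, 0.0, -0.111, -0.0]
[-0.0128, -0.0013, 0.0467, 0.0, -0.111, -0.0]
[-0.0076, -0.0013, 0.0479, 0.0, -0.111, -0.0]
[-0.0022, -0.0013, 0.0484, 0.0, -0.111, -0.0]
[0.0032, -0.0013, 0.0483, 0.0, -0.111, -0.0]
[0.0085, -0.0013, 0.0477, 0.0, -0.111, -0.0]
[0.0137, -0.0013, 0.0465, 0.0, -0.111, -0.0]
[0.0188, -0.0013, 0.0446, 0.0, -0.111, -0.0]
[0.0236, -0.0013, 0.0423, 0.0, -0.111, -0.0]
[0.0282, -0.0013, 0.0394, 0.0, -0.111, -0.0]
[0.0324, -0.0013, 0.036, 0.0, -0.111, -0.0]
[0.0362, -0.0013, 0.0322, 0.0, -0.111, -0.0]
[0.0395, -0.0013, 0.028, 0.0, -0.111, -0.0]
[0.0424, -0.0013, 0.0235, 0.0, -0.111, -0.0]
[0.0447, -0.0013, 0.0186, 0.0, -0.111, -0.0]
[0.0465, -0.0013, 0.0136, 0.0, -0.111, -0.0]
```

>>> jog_arm:
  increments:
    - [-0.035,-0.001,0.033,0,-0.111,0,0.6]
    - [-0.032,-0.001,0.037,0,-0.111,0,0.6]
    - [-0.027,-0.001,0.04,0,-0.111,0,0.6]
    - [-0.023,-0.001,0.043,0,-0.111,0,0.6]
    - [-0.018,-0.001,0.045,0,-0.111,0,0.6]
    - [-0.013,-0.001,0.047,0,-0.111,0,0.6]
    - [-0.008,-0.001,0.048,0,-0.111,0,0.6]
    - [-0.002,-0.001,0.048,0,-0.111,0,0.6]
    - [0.003,-0.001,0.048,0,-0.111,0,0.6]
    - [0.008,-0.001,0.048,0,-0.111,0,0.6]

```text
time: 2.25
tool_pos: [0.3912, -0.2263, 0.2356]
tcp_rot: [-1.569, 0.16, -0.168]
wrist_force: [1.2, 0.6, 0.4]
width: 0.604
```

Run:
```python
from h import *
plan([0.635,0.18,0.25],50,10)
```

```text
now [ 0.3912 -0.2263  0.2356] yaw -11.96 q [-0.58 -0.18  2.05 -0.    1.27 -0.37] ydir [ 0.005 -0.005 -1.   ] F [1.2 0.6 0.4] M [-0.01  0.02  0.  ] w 0.604
[0.0154, -0.0015, 0.0448, 0.0006, -0.1081, 0.0003]
[0.0202, -0.0015, 0.0429, 0.0006, -0.1081, 0.0003]
[0.0247, -0.0015, 0.0404, 0.0006, -0.1081, 0.0003]
[0.0289, -0.0015, 0.0375, 0.0006, -0.1081, 0.0003]
[0.0328, -0.0014, 0.0342, 0.0006, -0.1081, 0.0003]
[0.0363, -0.0014, 0.0305, 0.0006, -0.1081, 0.0003]
[0.0394, -0.0014, 0.0264, 0.0006, -0.1081, 0.0003]
[0.042, -0.0014, 0.022, 0.0006, -0.1081, 0.0003]
[0.0441, -0.0014, 0.0173, 0.0006, -0.1081, 0.0003]
[0.0457, -0.0014, 0.0124, 0.0006, -0.1081, 0.0003]
```

>>> jog_arm:
  increments:
    - [0.015,-0.002,0.045,0,-0.108,0,0.6]
    - [0.02,-0.002,0.043,0,-0.108,0,0.6]
    - [0.025,-0.002,0.04,0,-0.108,0,0.6]
    - [0.029,-0.002,0.038,0,-0.108,0,0.6]
    - [0.033,-0.001,0.034,0,-0.108,0,0.6]
    - [0.036,-0.001,0.03,0,-0.108,0,0.6]
    - [0.039,-0.001,0.026,0,-0.108,0,0.6]
    - [0.042,-0.001,0.022,0,-0.108,0,0.6]
    - [0.044,-0.001,0.017,0,-0.108,0,0.6]
    - [0.046,-0.001,0.012,0,-0.108,0,0.6]

```text
time: 3.5
tool_pos: [0.6357, 0.1981, 0.2529]
tcp_rot: [-1.464, -0.719, 0.704]
wrist_force: [1.1, -1.2, 0.7]
width: 0.599
```

Run:
```python
from h import *
p=read_camera("wrist"); cv2.imwrite("pics/w1.png",p["img"])
print(np.round(p["world_from_camera"],3).tolist(),p["fx"])
for t,z in [("crank",0),("crank_grip",.032),("crank_knob",.04),("shaft_foot",.061),("shaft_tip",.077)]:
  for o in spotter.spot_point(p,t)[:3]:
    u,v=o["location"]; print(t,round(o["p"],2),np.round([u,v]),np.round(world(p,u,v,z),4))
for t in ["sticky_pad","crank"]:
  for o in spotter.masks_of(p,t)[:2]:
    m=o["mask"]; print(t,o["p"],[np.round(world(p,*q,{"sticky_pad":.018}.get(t,.04)),3).tolist() for q in cv2.boxPoints(cv2.minAreaRect(np.argwhere(m)[:,::-1].astype(np.float32)))])
plan([0.64,0.188,0.25],50,1)
```

```text
[[0.614, 0.741, 0.272, 0.568], [0.789, -0.578, -0.207, 0.251], [0.004, 0.341, -0.94, 0.402], [0.0, 0.0, 0.0, 1.0]] 337.71538991199884
crank 0.96 [317. 200.] [0.6412 0.1913 0.    ]
crank 0.77 [227. 184.] [0.5604 0.1181 0.    ]
crank_grip 0.71 [223. 185.] [0.559  0.1249 0.032 ]
crank_grip 0.62 [320. 203.] [0.6405 0.1968 0.032 ]
crank_knob 0.73 [309. 153.] [0.5903 0.2214 0.04  ]
crank_knob 0.72 [223. 152.] [0.5342 0.1507 0.04  ]
shaft_foot 0.8 [140. 280.] [ 0.581  -0.0122  0.061 ]
shaft_tip 0.81 [138. 290.] [ 0.5866 -0.0113  0.077 ]
shaft_tip 0.58 [319. 202.] [0.6302 0.2024 0.077 ]
shaft_tip 0.55 [ 26. 159.] [0.4286 0.0111 0.077 ]
sticky_pad 0.83 [[0.676, 0.137, 0.018], [0.655, 0.212, 0.018], [0.732, 0.232, 0.018], [0.759, 0.155, 0.018]]
crank 0.86 [[0.521, 0.147, 0.04], [0.534, 0.164, 0.04], [0.575, 0.128, 0.04], [0.562, 0.11, 0.04]]
crank 0.61 [[0.576, 0.221, 0.04], [0.591, 0.243, 0.04], [0.662, 0.197, 0.04], [0.646, 0.172, 0.04]]
now [0.6345 0.1954 0.2529] yaw 51.82 q [ 0.27  0.22  1.6  -0.01  1.31 -0.63] ydir [ 0.013 -0.007 -1.   ] F [ 0.5 -0.4 -0.5] M [ 0.01 -0.02 -0.03] w 0.6
[-0.0024, 0.0031, -0.0088, 0.0148, 0.0317, 0.0024]
```

View pics/w1.png

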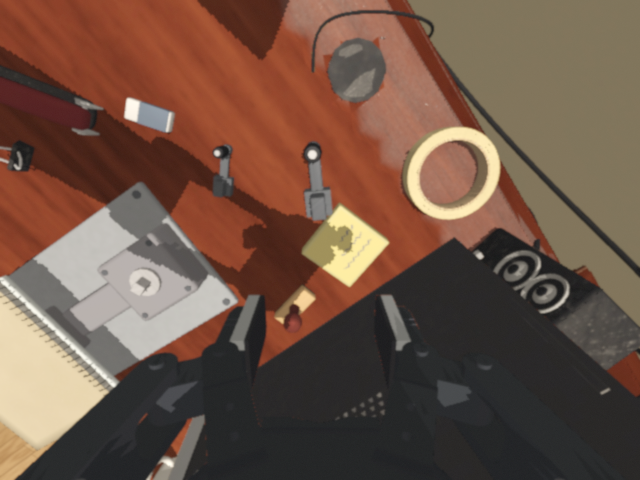

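The picture shows the target crank with its hub at (318,203) and knob at (312,152), beside the sticky pad (345,245); the small look-alike is at (223,170) and the shaft at (145,282). I'll refine this from depth.

```bash
cat >> h.py <<'E'
def cloud(p):
    v,u=np.mgrid[:480,:640]; d=p["range_z"].astype(float); T=np.array(p["world_from_camera"])
    P=np.stack([(u-p["cx"])/p["fx"]*d,(v-p["cy"])/p["fy"]*d,d],-1)@T[:3,:3].T+T[:3,3]; P[d<=0]=np.nan; return P
def sel(P,c,r,z0,z1):
    m=(np.hypot(P[...,0]-c[0],P[...,1]-c[1])<r)&(P[...,2]>z0)&(P[...,2]<z1); return P[m]
def rect(Q):
    (c,s,a)=cv2.minAreaRect((Q[:,:2]*1000).astype(np.float32)); return np.round(c,1),np.round(s,1),round(a,1)
E
python3 - <<'E'
from h import *
for cam in ["wrist","side","scene"]:
    P=cloud(read_camera(cam))
    for n,c,r,z0,z1 in [("block",(.64,.19),.03,.041,.05),("hub",(.64,.19),.03,.012,.024),("knob",(.592,.226),.02,.055,.067),("tip",(.584,-.011),.02,.072,.083),("collar",(.584,-.011),.03,.058,.065),("gearbox",(.584,-.011),.07,.05,.0575)]:
        Q=sel(P,c,r,z0,z1)
        if len(Q)>3: print(cam,n,len(Q),"med",np.round(np.median(Q,0),4),*rect(Q))
plan([0.64,0.188,0.25],50,1)
E
```

```text
wrist block 342 med [0.6409 0.1928 0.0457] [641.5 192.5] [15.8 26. ] 57.3
wrist hub 653 med [0.6379 0.1996 0.0198] [641.1 192.5] [40.  57.9] 85.0
wrist knob 255 med [0.5904 0.2251 0.0619] [590.7 224.7] [17.  16.2] 53.8
wrist tip 147 med [ 0.5854 -0.0093  0.0774] [585.4 -10.6] [12. 13.] 13.3
wrist collar 497 med [ 0.5841 -0.0054  0.0616] [585.5 -10.3] [33.  33.8] 5.3
wrist gearbox 4129 med [ 0.5814 -0.0023  0.0556] [585.5 -10.7] [84.9 84. ] 85.0
side block 72 med [0.6399 0.192  0.0438] [639.3 191.9] [17.1 23.9] 56.7
side hub 165 med [0.6335 0.1896 0.0186] [641.8 194.8] [53.1 42.9] 15.6
side knob 51 med [0.5886 0.2235 0.0606] [589.8 224.5] [17.  15.1] 6.6
side tip 39 med [ 0.5837 -0.0111  0.0762] [583.9 -10.8] [13.3 10.8] 13.4
side collar 173 med [ 0.5804 -0.0144  0.0611] [584.2 -15.2] [52.9 47.1] 4.3
side gearbox 1311 med [ 0.5799 -0.0142  0.0543] [583.5 -10.8] [84.1 84.7] 84.1
scene block 65 med [0.6389 0.1902 0.0441] [639.6 190.1] [18.3 24.8] 48.1
scene hub 149 med [0.633  0.1869 0.0179] [640.  190.7] [36.9 59.3] 64.0
scene knob 42 med [0.5875 0.2207 0.0601] [588.2 221.3] [15.6 15.4] 50.0
scene tip 41 med [ 0.5822 -0.0134  0.0764] [582.9 -12.4] [13.8 11.9] 16.5
scene collar 136 med [ 0.5785 -0.0161  0.0611] [584.9 -13.8] [38.6 36.9] 25.4
scene gearbox 1162 med [ 0.5753 -0.0208  0.0547] [583.8 -12.1] [84.6 85.3] 85.2
now [0.6347 0.1955 0.2531] yaw 51.83 q [ 0.27  0.22  1.6  -0.01  1.31 -0.63] ydir [ 0.014 -0.007 -1.   ] F [-0.4  0.2  0.8] M [ 0.05  0.04 -0.01] w 0.601
[-0.0027, 0.0033, -0.0088, 0.015, 0.0319, 0.003]
```

Run:
```python
from h import *
plan([0.6415,0.1925,0.10],57.5,4)
```

```text
now [0.6347 0.1955 0.2531] yaw 51.83 q [ 0.27  0.22  1.6  -0.01  1.31 -0.63] ydir [ 0.014 -0.007 -1.   ] F [-0.4  0.2  0.8] M [ 0.05  0.04 -0.01] w 0.601
[0.0003, 0.0383, -0.0012, 0.0038, -0.0248, 0.0005]
[0.0003, 0.0383, -0.0014, 0.0038, -0.0248, 0.0005]
[0.0003, 0.0383, -0.0015, 0.0038, -0.0248, 0.0005]
[0.0003, 0.0383, -0.0017, 0.0038, -0.0248, 0.0005]
```

>>> jog_arm:
  increments:
    - [0.0003,0.038,-0.0012,0.004,-0.025,0.0005,0.45]
    - [0.0003,0.038,-0.0014,0.004,-0.025,0.0005,0.45]
    - [0.0003,0.038,-0.0015,0.004,-0.025,0.0005,0.45]
    - [0.0003,0.035,-0.0017,0.004,-0.025,0.0005,0.45]
    - [0,0,0,0,0,0,0.45]
    - [0,0,0,0,0,0,0.45]

```text
time: 4.8
tool_pos: [0.644, 0.1897, 0.1059]
tcp_rot: [-1.427, -0.787, 0.775]
wrist_force: [-0.1, -0.6, 0.6]
width: 0.453
```

Run:
```python
from h import *
P=cloud(read_camera("wrist"))
for n,c,r,z0,z1 in [("block",(.64,.19),.03,.041,.05),("knob",(.592,.226),.02,.055,.067)]:
    Q=sel(P,c,r,z0,z1)
    if len(Q)>3: print(n,len(Q),np.round(np.median(Q,0),4),*rect(Q))
plan([0.6415,0.1925,0.036],57.4,4)
```

```text
block 890 [0.6403 0.1929 0.0457] [641.2 192.3] [15.6 26.4] 57.8
knob 740 [0.59   0.225  0.0619] [590.4 224.8] [16.8 16.4] 57.7
now [0.6438 0.1897 0.1058] yaw 57.41 q [ 0.25  0.34  1.73  0.    1.06 -0.75] ydir [ 0.007  0.003 -1.   ] F [ 0.4 -0.3 -0.4] M [-0.01  0.   -0.02] w 0.446
[0.0002, 0.0175, 0.0009, 0.001, 0.0, 0.0014]
[0.0002, 0.0175, 0.0009, 0.001, 0.0, 0.0014]
[0.0002, 0.0175, 0.0009, 0.001, 0.0, 0.0014]
[0.0003, 0.0175, 0.0009, 0.001, 0.0, 0.0014]
```

>>> jog_arm:
  increments:
    - [0.0002,0.0175,0.001,0.001,-0.003,0.0014,0.45]
    - [0.0002,0.0175,0.001,0.001,-0.002,0.0014,0.45]
    - [0.0002,0.0175,0.001,0.001,0,0.0014,0.45]
    - [0.0002,0.0145,0.001,0.001,0,0.0014,0.45]
    - [0,0,0,0,0,0,0.45]

```text
time: 5.48
tool_pos: [0.6424, 0.1935, 0.037]
tcp_rot: [-1.425, -0.788, 0.782]
wrist_force: [0.1, 1.0, -0.2]
width: 0.447
```

Run:
```python
from h import *
plan([0.6412,0.1923,0.036],57.6,1)
```

```text
now [0.6424 0.1935 0.037 ] yaw 57.71 q [ 0.26  0.42  1.77 -0.    0.95 -0.75] ydir [ 0.004  0.001 -1.   ] F [ 0.1  1.  -0.2] M [ 0.02  0.03 -0.03] w 0.447
[-0.0017, 0.001, 0.0003, 0.0026, 0.002, 0.0027]
```

Aligned within 2 mm. I'll centre the tool, close on the block, then lift.

>>> jog_arm:
  increments:
    - [-0.0017,0.001,0.0003,0.0026,0.002,0.0027,0.45]
    - [0,0,0,0,0,0,0.1]
    - [0,0,0,0,0,0,0.1]
    - [0,0,0,0,0,0,0.1]
    - [0,0,0,0,0,0,0.1]
    - [0,0,0,0,0,0,0.1]
  force: 50

```text
time: 6.22
tool_pos: [0.6419, 0.1923, 0.0368]
tcp_rot: [-1.425, -0.784, 0.782]
wrist_force: [-0.2, 0.9, -1.7]
width: 0.149
```

>>> jog_arm:
  increments:
    - [0,-0.03,0,0,0,0,0.1]
    - [0,-0.04,0,0,0,0,0.1]
    - [0,-0.04,0,0,0,0,0.1]
    - [0,0,0,0,0,0,0.1]

```text
time: 6.72
tool_pos: [0.6405, 0.1919, 0.1476]
tcp_rot: [-1.425, -0.781, 0.785]
wrist_force: [1.0, 0.3, -2.2]
width: 0.152
```

Run:
```python
from h import *
p=read_camera("wrist"); P=cloud(p); cv2.imwrite("pics/w2.png",p["img"])
for n,c,r,z0,z1 in [("tip",(.584,-.011),.02,.072,.083),("collar",(.584,-.011),.03,.058,.065),("gearbox",(.584,-.011),.07,.05,.0575)]:
    Q=sel(P,c,r,z0,z1)
    if len(Q)>3: print(n,len(Q),np.round(np.median(Q,0),4),*rect(Q))
plan([0.5854,-0.0105,0.16],103.5,10)
```

```text
tip 319 [ 0.5851 -0.0084  0.0773] [585.4 -10.6] [12.  13.5] 16.6
collar 989 [ 0.5843 -0.0049  0.0616] [585.1  -9.5] [33.3 32. ] 0.7
gearbox 7707 [5.792e-01 4.000e-04 5.560e-02] [585.5 -10.7] [85.4 84.2] 84.7
now [0.6387 0.1914 0.1448] yaw 57.59 q [ 0.25  0.31  1.7  -0.    1.14 -0.75] ydir [-0.007 -0.002 -1.   ] F [-0.5  0.8 -2.1] M [-0.04 -0.03  0.01] w 0.15
[-0.0199, -0.0014, -0.0063, -0.0007, -0.0801, -0.0003]
[-0.0203, -0.0014, -0.0047, -0.0007, -0.0801, -0.0003]
[-0.0207, -0.0015, -0.0031, -0.0007, -0.0801, -0.0003]
[-0.0208, -0.0015, -0.0014, -0.0007, -0.0801, -0.0003]
[-0.0209, -0.0015, 0.0003, -0.0007, -0.0801, -0.0003]
[-0.0208, -0.0015, 0.0019, -0.0007, -0.0801, -0.0003]
[-0.0206, -0.0015, 0.0036, -0.0007, -0.0801, -0.0003]
[-0.0202, -0.0015, 0.0052, -0.0007, -0.0801, -0.0003]
[-0.0197, -0.0015, 0.0068, -0.0007, -0.0801, -0.0003]
[-0.0191, -0.0015, 0.0084, -0.0007, -0.0801, -0.0003]
```

View pics/w2.png

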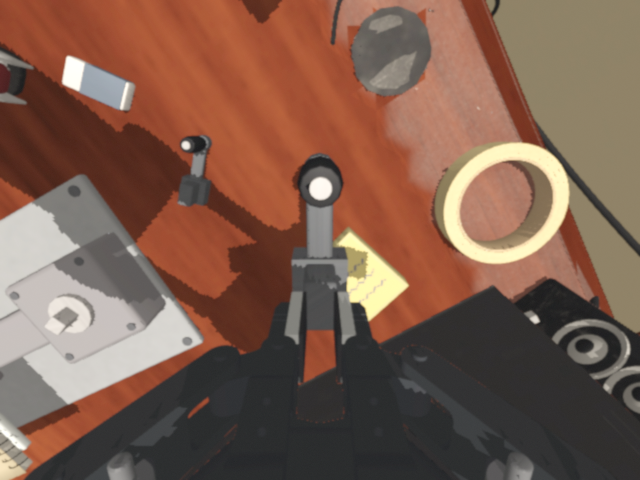

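```bash
cat >> h.py <<'E'
def sqang(Q):
    q=(Q[:,0]-(Q[:,0].max()+Q[:,0].min())/2)+1j*(Q[:,1]-(Q[:,1].max()+Q[:,1].min())/2)
    q=q-q.mean(); return np.degrees(np.angle(-(q**4).sum())/4)
E
python3 - <<'E'
from h import *
p=read_camera("wrist"); P=cloud(p); s,R,t=pose()
Q=sel(P,(.5854,-.0105),.011,.074,.081); print("tip",len(Q),sqang(Q),np.round(Q.mean(0),4))
L=(P-t)@R   # tool frame
m=(np.abs(L[...,0])<.03)&(np.abs(L[...,2])<.09)&(np.abs(L[...,1])<.04)
X=L[m]
for n,y0,y1 in [("knobtop",-.032,-.022),("blocktop",-.014,-.005),("armtop",.015,.022),]:
    k=X[(X[:,1]>y0)&(X[:,1]<y1)]
    if len(k): print(n,len(k),"med",np.round(np.median(k,0),4),rect(k[:,[0,2,1]]))
k=X[(np.abs(X[:,0])<.012)]
h,e=np.histogram(k[:,1],40,(-.04,.04)); print(h)
E
```

```text
tip 281 16.328714202938652 [ 0.5852 -0.0095  0.0772]
knobtop 2390 med [ 0.0016 -0.0265  0.0567] (array([ 5.8, 25.8]), array([81. , 39.3]), 78.0)
blocktop 1587 med [ 0.0012 -0.0113  0.0031] (array([ 0.3, 27.5]), array([24.2, 82. ]), 4.9)
armtop 1555 med [0.0012 0.0173 0.027 ] (array([ 3.8, 35.6]), array([63. , 29.7]), 83.3)
[ 102   94  101   99  145  398  732  496  164  146  134  110   99  248
 1112  112   78   66   68   56   64   54   48   52   40   50  392  260
 1150  248   29   33   26   20   32   24   27    5    0    0]
```

Run:
```python
from h import *
p=read_camera("wrist"); P=cloud(p); s,R,t=pose()
L=(P-t)@R
def g(y0,y1,z0,z1,xm=.016):
    k=L[(np.abs(L[...,0])<xm)&(L[...,2]>z0)&(L[...,2]<z1)&(L[...,1]>y0)&(L[...,1]<y1)]; print(len(k),"med",np.round(np.median(k,0)*1000,1),rect(k[:,[0,2,1]]),"z",np.round(np.percentile(k[:,2],[1,99])*1000,1))
g(-.030,-.024,.045,.08); g(-.014,-.009,-.02,.025,.009); g(.012,.020,-.0,.05)
```

```text
1391 med [  1.2 -25.8  60.6] (array([ 1.1, 60.2]), array([16. , 15.7]), 80.2) z [52.8 67.6]
1377 med [  0.8 -10.7   1.3] (array([0., 0.]), array([17.6, 26. ]), 0.4) z [-12.3  12.6]
2239 med [ 0.8 17.3 18.7] (array([ 0.8, 21.9]), array([30.1, 43.8]), 0.0) z [ 0.7 41.8]
```

Run:
```python
from h import *
plan([0.585,-0.011,0.15],106,8)
```

```text
now [0.6363 0.1907 0.1411] yaw 57.59 q [ 0.25  0.31  1.7  -0.    1.14 -0.75] ydir [-0.013 -0.004 -1.   ] F [-1.  -0.1 -2.7] M [-0.07 -0.04 -0.04] w 0.151
[-0.0247, -0.0009, -0.0081, -0.0016, -0.1056, -0.0007]
[-0.0254, -0.0009, -0.0054, -0.0016, -0.1056, -0.0007]
[-0.0259, -0.001, -0.0027, -0.0016, -0.1056, -0.0007]
[-0.026, -0.001, 0.0, -0.0016, -0.1056, -0.0007]
[-0.0259, -0.001, 0.0027, -0.0016, -0.1056, -0.0007]
[-0.0254, -0.001, 0.0055, -0.0016, -0.1056, -0.0007]
[-0.0247, -0.001, 0.0081, -0.0016, -0.1056, -0.0007]
[-0.0237, -0.0011, 0.0107, -0.0016, -0.1056, -0.0007]
```

>>> jog_arm:
  increments:
    - [-0.025,-0.002,-0.008,-0.0016,-0.105,-0.001,0.1]
    - [-0.025,-0.002,-0.005,-0.0016,-0.105,-0.001,0.1]
    - [-0.026,-0.002,-0.003,-0.0016,-0.105,-0.001,0.1]
    - [-0.026,-0.002,0,-0.0016,-0.105,-0.001,0.1]
    - [-0.026,-0.002,0.003,-0.0016,-0.105,-0.001,0.1]
    - [-0.025,-0.002,0.005,-0.0016,-0.105,-0.001,0.1]
    - [-0.025,-0.002,0.008,-0.0016,-0.105,-0.001,0.1]
    - [-0.024,-0.002,0.011,-0.0016,-0.105,-0.001,0.1]
    - [0,0,0,0,0,0,0.1]
    - [0,0,0,0,0,0,0.1]

```text
time: 8.12
tool_pos: [0.5682, -0.0175, 0.1315]
tcp_rot: [-1.014, -1.398, 1.442]
wrist_force: [0.2, 0.6, -2.1]
width: 0.145
```

Run:
```python
from h import *
plan([0.585,-0.011,0.12],106,2)
P=cloud(read_camera("wrist")); s,R,t=pose()
Q=sel(P,(.585,-.011),.011,.074,.081)
if len(Q)>5: print("tip",len(Q),sqang(Q),np.round(Q.mean(0),4),rect(Q))
Q=sel(P,(.585,-.011),.07,.05,.0575); print("gearbox",len(Q),rect(Q) if len(Q)>5 else 0)
plan([0.585,-0.011,0.12],106,2)
```

```text
now [ 0.5682 -0.0175  0.1315] yaw 107.28 q [-0.07  0.17  1.9  -0.    1.12 -1.94] ydir [-0.043  0.001 -0.999] F [ 0.2  0.6 -2.1] M [ 0.04 -0.03 -0.02] w 0.145
[0.0006, 0.0054, -0.0092, -0.0206, 0.0113, 0.0066]
[0.0007, 0.0056, -0.0091, -0.0206, 0.0113, 0.0066]
gearbox 5957 (array([585. , -11.4]), array([83.5, 83.4]), 84.6)
now [ 0.5681 -0.0174  0.1314] yaw 107.31 q [-0.07  0.17  1.9  -0.    1.12 -1.94] ydir [-0.044  0.001 -0.999] F [ 0.3  0.  -2.5] M [-0.03 -0.09 -0.02] w 0.154
[0.0005, 0.0053, -0.0092, -0.0208, 0.0116, 0.0065]
[0.0006, 0.0055, -0.0091, -0.0208, 0.0116, 0.0065]
```

>>> jog_arm:
  increments:
    - [0.001,-0.002,-0.009,-0.021,0.011,0.0065,0.1]
    - [0.001,-0.002,-0.009,-0.021,0.011,0.0065,0.1]

```text
time: 8.43
tool_pos: [0.5856, -0.0086, 0.134]
tcp_rot: [-1.065, -1.413, 1.411]
wrist_force: [-0.2, -0.5, -2.1]
width: 0.152
```

Run:
```python
from h import *
plan([0.585,-0.011,0.117],106,2)
```

```text
now [ 0.5856 -0.0086  0.134 ] yaw 106.01 q [-0.06  0.17  1.89  0.    1.08 -1.91] ydir [ 0.001  0.001 -1.   ] F [-0.2 -0.5 -2.1] M [0.04 0.01 0.07] w 0.152
[-0.0011, 0.0085, 0.0006, 0.0008, 0.0001, 0.0002]
[-0.0011, 0.0085, 0.0006, 0.0008, 0.0001, 0.0002]
```

>>> jog_arm:
  increments:
    - [-0.001,0.008,0.0006,0,0,0,0.1]
    - [-0.001,0.008,0.0006,0,0,0,0.1]

```text
time: 8.68
tool_pos: [0.5865, -0.0097, 0.1185]
tcp_rot: [-1.067, -1.417, 1.411]
wrist_force: [0.3, -0.1, -2.0]
width: 0.146
```

Run:
```python
from h import *
plan([0.585,-0.011,0.105],106,4)
p=read_camera("side"); cv2.imwrite("pics/s2.png",cv2.resize(p["img"][190:310,270:430],(800,600),interpolation=cv2.INTER_CUBIC))
```

```text
now [ 0.5865 -0.0097  0.1185] yaw 106.1 q [-0.06  0.18  1.91  0.    1.05 -1.91] ydir [ 0.005  0.001 -1.   ] F [ 0.3 -0.1 -2. ] M [ 0.05  0.01 -0.03] w 0.146
[-0.0002, 0.0034, 0.0005, 0.0012, 0.0004, -0.0002]
[-0.0002, 0.0034, 0.0005, 0.0012, 0.0004, -0.0002]
[-0.0002, 0.0034, 0.0005, 0.0012, 0.0004, -0.0002]
[-0.0002, 0.0034, 0.0005, 0.0012, 0.0004, -0.0002]
```

View pics/s2.png

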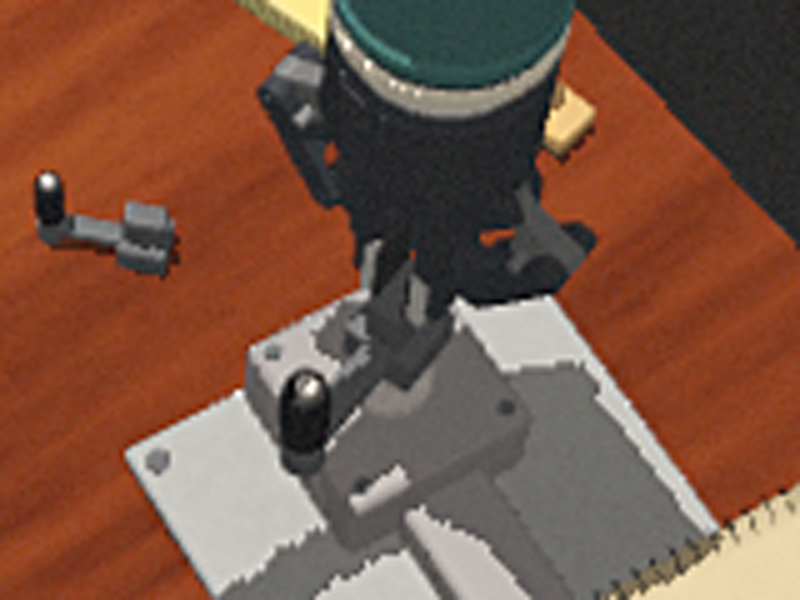

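The crank is held above the collar, with its hub at about (410,350) in the crop and level. I'm descending gently.

>>> jog_arm:
  increments:
    - [-0.0008,0.002,0.002,0.005,0,0,0.1]
    - [0,0.002,0,0,0,0,0.1]
    - [0,0.002,0,0,0,0,0.1]

```text
time: 9.1
tool_pos: [0.5844, -0.0116, 0.1119]
tcp_rot: [-1.063, -1.411, 1.414]
wrist_force: [0.5, 0.6, -1.8]
width: 0.148
```

Run:
```python
from h import *
plan([0.585,-0.011,0.105],106,1)
```

```text
now [ 0.5844 -0.0116  0.1119] yaw 106.06 q [-0.06  0.19  1.91 -0.    1.04 -1.91] ydir [-0.001 -0.001 -1.   ] F [ 0.5  0.6 -1.8] M [ 0.09 -0.07  0.05] w 0.148
[0.0004, 0.0069, -0.0008, -0.0015, 0.0011, -0.0005]
```

>>> jog_arm:
  increments:
    - [0.0004,0.002,-0.0008,-0.0015,0,0,0.1]
    - [0,0.0015,0,0,0,0,0.1]

```text
time: 9.35
tool_pos: [0.585, -0.0111, 0.108]
tcp_rot: [-1.064, -1.413, 1.413]
wrist_force: [-0.8, -0.3, -2.3]
width: 0.153
```

Run:
```python
from h import *
plan([0.585,-0.011,0.098],106,1)
```

```text
now [ 0.585  -0.0111  0.108 ] yaw 106.05 q [-0.06  0.19  1.91 -0.    1.03 -1.91] ydir [ 0. -0. -1.] F [-0.8 -0.3 -2.3] M [ 0.02 -0.05 -0.03] w 0.153
[0.0001, 0.01, 0.0, 0.0003, 0.0008, -0.0005]
```

>>> jog_arm:
  increments:
    - [0,0.002,0,0,0,0,0.1]
    - [0,0.002,0,0,0,0,0.1]

```text
time: 9.6
tool_pos: [0.5848, -0.0111, 0.1033]
tcp_rot: [-1.064, -1.412, 1.413]
wrist_force: [0.6, 0.4, -2.0]
width: 0.151
```

Run:
```python
from h import *
plan([0.585,-0.011,0.097],106,1)
```

```text
now [ 0.5848 -0.0111  0.1033] yaw 106.05 q [-0.06  0.2   1.92 -0.    1.02 -1.91] ydir [-0. -0. -1.] F [ 0.6  0.4 -2. ] M [-0.01 -0.01 -0.02] w 0.151
[0.0001, 0.0063, -0.0003, -0.0004, 0.0008, -0.0003]
```

Sliding on freely, 8 mm or so deep; continuing.

>>> jog_arm:
  increments:
    - [0,0.002,0,0,0,0,0.1]
    - [0,0.0015,0,0,0,0,0.1]

```text
time: 9.85
tool_pos: [0.5846, -0.0111, 0.0992]
tcp_rot: [-1.063, -1.412, 1.413]
wrist_force: [0.1, -0.7, -2.3]
width: 0.151
```

>>> jog_arm:
  increments:
    - [0,0.001,0,0,0,0,0.1]
    - [0,0.001,0,0,0,0,0.1]

```text
time: 10.1
tool_pos: [0.5851, -0.0111, 0.0975]
tcp_rot: [-1.064, -1.412, 1.413]
wrist_force: [-0.2, 0.3, 1.8]
width: 0.15
```

Run:
```python
from h import *
plan([0.585,-0.011,0.096],106,1)
```

```text
now [ 0.5851 -0.0111  0.0975] yaw 106.05 q [-0.06  0.21  1.92 -0.    1.01 -1.91] ydir [ 0. -0. -1.] F [-0.2  0.3  1.8] M [ 0.01 -0.04  0.03] w 0.15
[0.0001, 0.0015, 0.0, 0.0001, 0.0009, -0.0005]
```

>>> jog_arm:
  increments:
    - [0,0.001,0,0,0,0,0.1]

```text
time: 10.22
tool_pos: [0.5854, -0.0113, 0.0974]
tcp_rot: [-1.064, -1.413, 1.413]
wrist_force: [-3.8, -0.5, 5.6]
width: 0.151
```

>>> jog_arm:
  increments:
    - [0,0.0005,0,0,0.1,0,0.1]
    - [0,0.0003,0,0,0.1,0,0.1]

```text
time: 10.48
tool_pos: [0.5855, -0.0111, 0.0975]
tcp_rot: [-1.174, -1.264, 1.263]
wrist_force: [-1.2, 0.9, -0.9]
width: 0.149
```

Run:
```python
from h import *
plan([0.585,-0.011,0.097],80,1)
```

```text
now [ 0.5855 -0.0111  0.0975] yaw 94.25 q [-0.06  0.21  1.92 -0.    1.01 -1.71] ydir [ 0.001 -0.    -1.   ] F [-1.2  0.9 -0.9] M [0.28 0.17 0.06] w 0.149
[0.0001, 0.0005, 0.0005, 0.001, 0.2487, -0.0002]
```

```bash
cat >> h.py <<'E'
def plat():
    for c in ["side","scene"]:
        Q=sel(cloud(read_camera(c)),(.565,-.205),.05,.05,.14); z=np.median(Q[:,2])-.021
        print(c,len(Q),"underside",round(z,4),"rad left",round((.095-z)/.007,2))
E
python3 - <<'E'
from h import *
plat(); plan([0.585,-0.011,0.0975],80,1)
E
```

```text
side 2395 underside 0.0587 rad left 5.19
scene 2245 underside 0.0591 rad left 5.13
now [ 0.5855 -0.0111  0.0975] yaw 94.43 q [-0.06  0.21  1.92 -0.    1.01 -1.71] ydir [ 0.001 -0.    -1.   ] F [-1.3  0.3  1.1] M [ 0.21  0.17 -0.01] w 0.154
[0.0001, -0.0, 0.0005, 0.0011, 0.2518, -0.0002]
```

>>> jog_arm:
  increments:
    - [0,0.0005,0,0,0.15,0,0.1]
    - [0,0.0003,0,0,0.15,0,0.1]
    - [0,0.0003,0,0,0.15,0,0.1]
    - [0,0.0003,0,0,0.15,0,0.1]
    - [0,0.0003,0,0,0.15,0,0.1]
    - [0,0.0003,0,0,0.15,0,0.1]

```text
time: 11.32
tool_pos: [0.5852, -0.0118, 0.0975]
tcp_rot: [-1.496, -0.576, 0.577]
wrist_force: [-1.4, 0.6, 1.5]
width: 0.152
```

Run:
```python
from h import *
plat(); plan([0.585,-0.011,0.0975],0,1)
```

```text
side 2420 underside 0.0644 rad left 4.36
scene 2275 underside 0.065 rad left 4.29
now [ 0.5852 -0.0118  0.0975] yaw 42.43 q [-0.06  0.21  1.92 -0.    1.01 -0.8 ] ydir [ 0.001 -0.003 -1.   ] F [-1.4  0.4  2.5] M [-0.02  0.33  0.1 ] w 0.153
[0.0004, -0.0, 0.0008, 0.0027, 0.7406, -0.0002]
```

>>> jog_arm:
  increments:
    - [0.0003,0.0003,0.0005,0.002,0.16,0,0.1]
    - [0,0.0003,0,0,0.16,0,0.1]
    - [0,0.0003,0,0,0.16,0,0.1]
    - [0,0.0003,0,0,0.16,0,0.1]
    - [0,0.0003,0,0,0.16,0,0.1]
    - [0,0.0003,0,0,0.16,0,0.1]
    - [0,0.0003,0,0,0.16,0,0.1]
    - [0,0.0003,0,0,0.16,0,0.1]

```text
time: 12.42
tool_pos: [0.5841, -0.0121, 0.0975]
tcp_rot: [-1.533, 0.423, -0.421]
wrist_force: [-1.9, 0.5, 1.8]
width: 0.154
```

Run:
```python
from h import *
plan([0.585,-0.011,0.0975],-90,1)
```

```text
now [ 0.5841 -0.0121  0.0975] yaw -30.83 q [-0.06  0.21  1.92 -0.    1.02  0.48] ydir [-0.003 -0.003 -1.   ] F [-1.9  0.5  1.8] M [0.08 0.36 0.23] w 0.154
[0.0002, -0.0, 0.0014, 0.0042, 1.0327, 0.0017]
```

>>> jog_arm:
  increments:
    - [0.0002,0.0003,0.001,0.004,0.16,0.0015,0.1]
    - [0,0.0003,0,0,0.16,0,0.1]
    - [0,0.0003,0,0,0.16,0,0.1]
    - [0,0.0003,0,0,0.16,0,0.1]
    - [0,0.0003,0,0,0.16,0,0.1]
    - [0,0.0003,0,0,0.16,0,0.1]
    - [0,0.0003,0,0,0.16,0,0.1]
    - [0,0.0003,0,0,0.16,0,0.1]

```text
time: 13.42
tool_pos: [0.5835, -0.011, 0.0975]
tcp_rot: [-1.085, 1.392, -1.387]
wrist_force: [-2.2, 1.6, 2.4]
width: 0.149
```

Run:
```python
from h import *
plat();plan([0.585,-0.011,0.0975],-140,1)
```

```text
side 2478 underside 0.0823 rad left 1.82
scene 2330 underside 0.0829 rad left 1.73
now [ 0.5835 -0.011   0.0975] yaw -103.97 q [-0.06  0.21  1.92 -0.    1.02  1.75] ydir [-0.004  0.    -1.   ] F [-1.4  1.5  2.9] M [0.17 0.33 0.07] w 0.15
[-0.0004, -0.0, 0.0014, 0.0036, 0.6289, 0.0021]
```

>>> jog_arm:
  increments:
    - [0,0,0,0,0,0,0.45]
    - [0,0,0,0,0,0,0.45]
    - [0,0,0,0,0,0,0.45]
    - [0,-0.015,0,0,0,0,0.45]
    - [0,-0.015,0.001,0.003,0,0.002,0.45]
    - [0,0,0,0,-0.18,0,0.45]
    - [0,0,0,0,-0.18,0,0.45]
    - [0,0,0,0,-0.18,0,0.45]
    - [0,0,0,0,-0.18,0,0.45]
    - [0,0,0,0,-0.18,0,0.45]

```text
time: 14.78
tool_pos: [0.5896, -0.012, 0.1381]
tcp_rot: [-1.455, 0.673, -0.691]
wrist_force: [0.0, -0.7, -0.5]
width: 0.447
```

>>> jog_arm:
  increments:
    - [0,0,0,0,-0.18,0,0.45]
    - [0,0,0,0,-0.18,0,0.45]
    - [0,0,0,0,-0.18,0,0.45]
    - [0,0,0,0,-0.18,0,0.45]
    - [0,0,0,0,-0.18,0,0.45]
    - [0,0,0,0,-0.18,0,0.45]
    - [0,0,0,0,-0.18,0,0.45]
    - [0,0,0,0,-0.18,0,0.45]
    - [0,0,0,0,-0.18,0,0.45]
    - [0,0,0,0,-0.18,0,0.45]

```text
time: 16.02
tool_pos: [0.5969, -0.0127, 0.1553]
tcp_rot: [-1.446, -0.797, 0.75]
wrist_force: [0.0, -0.4, -0.4]
width: 0.45
```

Run:
```python
from h import *
P=cloud(read_camera("wrist")); s,R,t=pose()
Q=sel(P,(.585,-.011),.022,.1,.11); print("block",len(Q),rect(Q) if len(Q)>5 else 0)
plat(); plan([0.585,-0.011,0.0975],76,4)
```

```text
block 1049 (array([584.8, -11.2]), array([16.3, 25.9]), 78.2)
side 2487 underside 0.0824 rad left 1.81
scene 2317 underside 0.0828 rad left 1.74
now [ 0.5969 -0.0127  0.155 ] yaw 56.22 q [-0.06  0.15  1.87  0.    1.08 -1.05] ydir [ 0.033 -0.    -0.999] F [-1.1  0.2 -0.2] M [-0.04 -0.03 -0.03] w 0.454
[-0.0016, 0.0143, 0.0031, 0.0077, -0.0864, 0.0033]
[-0.0012, 0.0143, 0.0031, 0.0077, -0.0864, 0.0033]
[-0.0009, 0.0143, 0.0031, 0.0077, -0.0864, 0.0033]
[-0.0006, 0.0143, 0.0031, 0.0077, -0.0864, 0.0033]
```

>>> jog_arm:
  increments:
    - [-0.0016,0.009,0.004,0.01,-0.09,0.0033,0.45]
    - [-0.0012,0.009,0.004,0.01,-0.09,0.0033,0.45]
    - [-0.0009,0.009,0.003,0.008,-0.09,0.0033,0.45]
    - [-0.0006,0.009,0.002,0.006,-0.09,0.0033,0.45]

```text
time: 16.68
tool_pos: [0.5858, -0.0106, 0.1217]
tcp_rot: [-1.311, -1.037, 1.033]
wrist_force: [1.3, -0.2, 1.1]
width: 0.448
```

Run:
```python
from h import *
plan([0.585,-0.011,0.0975],77,2)
```

```text
now [ 0.5858 -0.0106  0.1217] yaw 76.6 q [-0.06  0.18  1.9   0.    1.06 -1.4 ] ydir [ 0.002  0.002 -1.   ] F [ 1.3 -0.2  1.1] M [-0.01 -0.01 -0.05] w 0.448
[-0.0003, 0.0121, 0.0003, 0.0008, -0.0035, 0.001]
[-0.0003, 0.0121, 0.0003, 0.0008, -0.0035, 0.001]
```

>>> jog_arm:
  increments:
    - [-0.0003,0.012,0.0003,0.001,-0.003,0.001,0.45]
    - [-0.0003,0.012,0.0003,0.001,-0.003,0.001,0.45]
    - [-0.0003,0.001,0.0003,0,0,0,0.1]
    - [0,0,0,0,0,0,0.1]
    - [0,0,0,0,0,0,0.1]
    - [0,0,0,0,0,0,0.1]

```text
time: 17.42
tool_pos: [0.5847, -0.0112, 0.0957]
tcp_rot: [-1.312, -1.033, 1.033]
wrist_force: [-0.2, -0.0, -1.9]
width: 0.157
```

Run:
```python
from h import *
plan([0.585,-0.011,0.0975],77,2)
```

```text
now [ 0.5847 -0.0112  0.0957] yaw 76.42 q [-0.06  0.21  1.92  0.    1.01 -1.4 ] ydir [-0.001  0.    -1.   ] F [-0.2 -0.  -1.9] M [0.01 0.01 0.04] w 0.157
[0.0001, -0.0009, -0.0001, -0.0003, -0.0051, 0.0]
[0.0001, -0.0009, -0.0001, -0.0003, -0.0051, 0.0]
```

>>> jog_arm:
  increments:
    - [0,0.0003,0,0,0.15,0,0.1]
    - [0,0.0003,0,0,0.15,0,0.1]
    - [0,0.0003,0,0,0.15,0,0.1]
    - [0,0.0003,0,0,0.15,0,0.1]
    - [0,0.0003,0,0,0.15,0,0.1]
    - [0,0.0003,0,0,0.15,0,0.1]
    - [0,0.0003,0,0,0.15,0,0.1]
    - [0,0.0003,0,0,0.15,0,0.1]
    - [0,0.0003,0,0,0.15,0,0.1]
    - [0,0.0003,0,0,0.1,0,0.1]

```text
time: 18.68
tool_pos: [0.5844, -0.0114, 0.0957]
tcp_rot: [-1.569, 0.127, -0.127]
wrist_force: [-0.5, 0.8, -0.2]
width: 0.159
```

Run:
```python
from h import *
plat();plan([0.585,-0.011,0.0957],-26,1)
```

```text
side 2522 underside 0.0922 rad left 0.41
scene 2342 underside 0.0925 rad left 0.35
now [ 0.5844 -0.0114  0.0956] yaw -9.06 q [-0.06  0.21  1.92 -0.    1.01  0.1 ] ydir [-0.    -0.001 -1.   ] F [-1.8  0.4  0.8] M [0.08 0.18 0.34] w 0.16
[0.0006, -0.0001, 0.0005, 0.0014, 0.2956, 0.0]
```

>>> jog_arm:
  increments:
    - [0,0.0003,0,0,0.05,0,0.1]
    - [0,0.0003,0,0,0.05,0,0.1]

```text
time: 19.02
tool_pos: [0.5844, -0.0114, 0.0956]
tcp_rot: [-1.564, 0.199, -0.199]
wrist_force: [-1.2, 0.2, 1.5]
width: 0.159
```

Run:
```python
from h import *
plan([0.585,-0.011,0.0957],-26,1)
```

```text
now [ 0.5844 -0.0114  0.0956] yaw -14.56 q [-0.06  0.21  1.92 -0.    1.01  0.19] ydir [-0.    -0.002 -1.   ] F [-1.2  0.2  1.5] M [0.07 0.2  0.78] w 0.159
[0.0005, -0.0001, 0.0005, 0.002, 0.1997, 0.0005]
```

>>> jog_arm:
  increments:
    - [0,0.0003,0,0,0.05,0,0.1]
    - [0,0.0003,0,0,0.05,0,0.1]

```text
time: 19.27
tool_pos: [0.5843, -0.0114, 0.0956]
tcp_rot: [-1.556, 0.274, -0.274]
wrist_force: [-0.7, 1.0, 1.2]
width: 0.156
```

Run:
```python
from h import *
plan([0.585,-0.011,0.0957],-26,1);plat()
```

```text
now [ 0.5843 -0.0114  0.0956] yaw -19.99 q [-0.06  0.21  1.92 -0.    1.01  0.29] ydir [-0.    -0.003 -1.   ] F [-0.7  1.   1.2] M [0.07 0.23 0.88] w 0.156
[0.0005, -0.0001, 0.0006, 0.0028, 0.1048, 0.0009]
side 2514 underside 0.0921 rad left 0.41
scene 2349 underside 0.0927 rad left 0.33
```

Moment jumped to 0.88 Nm with no further platform motion: that should be the stop. I'll ease off by opening the jaws, then check the shaft angle and platform from near.

>>> jog_arm:
  increments:
    - [0,0,0,0,-0.09,0,0.1]
    - [0,0,0,0,0,0,0.45]
    - [0,0,0,0,0,0,0.45]
    - [0,0,0,0,0,0,0.45]
    - [0,-0.02,0,0,0,0,0.45]
    - [0,-0.03,0,0,0,0,0.45]
    - [0,-0.03,0,0,0,0,0.45]

```text
time: 20.25
tool_pos: [0.5833, -0.0113, 0.1779]
tcp_rot: [-1.564, 0.204, -0.199]
wrist_force: [0.9, 0.1, 0.4]
width: 0.449
```

Run:
```python
from h import *
p=read_camera("wrist");P=cloud(p); s,R,t=pose(); cv2.imwrite("pics/w3.png",p["img"])
Q=sel(P,(.585,-.011),.022,.1,.11); print("block",len(Q),rect(Q) if len(Q)>5 else 0)
Q=sel(P,(.565,-.205),.07,.09,.14); print("notebook wrist",len(Q),np.median(Q[:,2])-.021 if len(Q) else 0)
plat()
for c in ["side","scene"]:
    P=cloud(read_camera(c))
    for n,ce,r,a,b in [("gear",(.585,-.011),.06,.045,.06),("base",(.565,-.15),.3,.005,.015)]:
        Q=sel(P,ce,r,a,b); print(c,n,len(Q),np.round(np.median(Q,0),4))
plan([0.585,-0.011,0.0957],-10,2)
```

```text
block 822 (array([585.2, -10.9]), array([25.9, 16. ]), 78.8)
notebook wrist 1673 0.0930499551206634
side 2525 underside 0.092 rad left 0.42
scene 2344 underside 0.0926 rad left 0.35
side gear 1150 [ 0.5683 -0.014   0.0543]
side base 7497 [ 0.5307 -0.0836  0.0097]
scene gear 876 [ 0.5606 -0.0193  0.0545]
scene base 9102 [ 0.5116 -0.1661  0.0101]
now [ 0.5831 -0.0112  0.1761] yaw -14.69 q [-0.06  0.13  1.86 -0.    1.16  0.2 ] ydir [-0.004 -0.002 -1.   ] F [ 0.8 -0.4 -0.7] M [-0.04 -0.03 -0.03] w 0.454
[0.001, 0.0402, 0.0005, 0.0014, -0.0409, -0.0015]
[0.001, 0.0402, 0.0004, 0.0014, -0.0409, -0.0015]
```

View pics/w3.png

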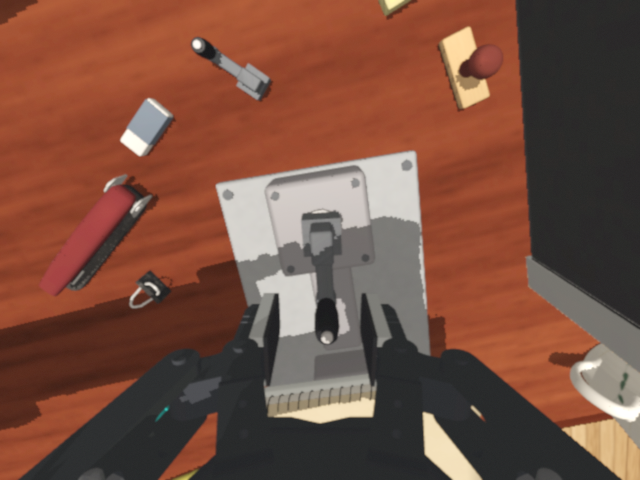

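The picture shows the crank seated at (322,230), its knob at (327,320) clear of the notebook, nothing in its way, so the block is the stop. I'll regrip aligned (block yaw about -11), and nudge once gently to confirm.

>>> jog_arm:
  increments:
    - [0.001,0.038,0.0005,0.001,-0.03,-0.0015,0.45]
    - [0.001,0.038,0.0005,0.001,-0.03,-0.0015,0.45]
    - [0,0.001,0,0,0,0,0.45]

```text
time: 20.88
tool_pos: [0.5827, -0.0108, 0.0948]
tcp_rot: [-1.566, 0.157, -0.15]
wrist_force: [-0.2, -0.8, -0.0]
width: 0.449
```

Run:
```python
from h import *
plan([0.585,-0.011,0.096],-11.2,1)
```

```text
now [ 0.5827 -0.0108  0.0948] yaw -11.18 q [-0.06  0.21  1.93 -0.    1.01  0.14] ydir [-0.005 -0.001 -1.   ] F [-0.2 -0.8 -0. ] M [-0.06 -0.04 -0.05] w 0.449
[0.0023, -0.0012, 0.0002, 0.0015, 0.0003, -0.0044]
```

>>> jog_arm:
  increments:
    - [0.0023,-0.001,0,0.0015,0,-0.0044,0.45]
    - [0,0,0,0,0,0,0.1]
    - [0,0,0,0,0,0,0.1]
    - [0,0,0,0,0,0,0.1]
    - [0,0,0,0,0,0,0.1]
    - [0,0,0,0,0.03,0,0.1]
    - [0,0,0,0,0.03,0,0.1]

```text
time: 21.75
tool_pos: [0.5845, -0.0111, 0.0976]
tcp_rot: [-1.561, 0.204, -0.203]
wrist_force: [-1.5, 0.6, -3.3]
width: 0.149
```

Run:
```python
from h import *
plan([0.585,-0.011,0.096],-11.2,1); plat()
```

```text
now [ 0.5845 -0.0111  0.0976] yaw -14.85 q [-0.06  0.21  1.92 -0.    1.01  0.2 ] ydir [-0.001 -0.    -1.   ] F [-1.5  0.6 -3.3] M [0.05 0.19 0.33] w 0.149
[0.0004, 0.0016, 0.0002, 0.0002, -0.0637, -0.0007]
side 2524 underside 0.0921 rad left 0.42
scene 2340 underside 0.0925 rad left 0.35
```

>>> jog_arm:
  increments:
    - [0,0,0,0,-0.05,0,0.1]
    - [0,-0.006,0,0,0,0,0.1]
    - [0,-0.012,0,0,0,0,0.1]
    - [0,-0.02,0,0,0,0,0.1]
    - [0,-0.035,0,0,0,0,0.1]

```text
time: 22.48
tool_pos: [0.5827, -0.0112, 0.1675]
tcp_rot: [-1.565, 0.17, -0.16]
wrist_force: [1.0, -0.6, 0.9]
width: 0.101
```

Run:
```python
from h import *
plan([0.63,0.195,0.16],-100,9); plat()
```

```text
now [ 0.5827 -0.0112  0.1675] yaw -12.07 q [-0.06  0.14  1.86  0.    1.15  0.15] ydir [-0.006  0.    -1.   ] F [ 1.  -0.6  0.9] M [ 0.01 -0.02 -0.03] w 0.101
[0.0004, 0.0008, 0.0235, 0.0006, 0.1705, -0.0005]
[-0.0036, 0.0008, 0.0232, 0.0006, 0.1705, -0.0005]
[-0.0075, 0.0008, 0.0223, 0.0006, 0.1705, -0.0005]
[-0.0112, 0.0008, 0.0207, 0.0006, 0.1705, -0.0005]
[-0.0145, 0.0008, 0.0185, 0.0006, 0.1705, -0.0005]
[-0.0175, 0.0008, 0.0157, 0.0006, 0.1705, -0.0005]
[-0.0199, 0.0008, 0.0125, 0.0006, 0.1705, -0.0005]
[-0.0217, 0.0008, 0.009, 0.0006, 0.1705, -0.0005]
[-0.0229, 0.0008, 0.0052, 0.0006, 0.1705, -0.0005]
side 2522 underside 0.0921 rad left 0.42
scene 2352 underside 0.0926 rad left 0.35
```

The width shut to 0.10, so the crank slipped out. Checking where it is.

Run:
```python
from h import *
p=read_camera("wrist");P=cloud(p); cv2.imwrite("pics/w4.png",p["img"])
for z0 in range(90,150,4):
    Q=sel(P,(.585,-.011),.03,z0/1000,z0/1000+.004); 
    if len(Q)>20: print(z0,len(Q),rect(Q))
Q=sel(P,(.574,-.07),.025,.115,.13); print("knob",len(Q),np.round(np.median(Q,0),4) if len(Q) else 0, rect(Q) if len(Q) else 0)
```

```text
90 70 (array([590.2,  -8.8]), array([12.6, 27.8]), 44.2)
94 72 (array([590.4, -10. ]), array([12.6, 28.4]), 43.3)
98 72 (array([590.1, -10. ]), array([12.5, 27.3]), 45.7)
102 105 (array([586.1, -16. ]), array([16.2, 27.2]), 11.0)
106 678 (array([586.1, -15.8]), array([15.9, 26.1]), 10.4)
110 71 (array([585.4, -11. ]), array([13.7, 13.9]), 14.9)
knob 0 0 0
```

View pics/w4.png

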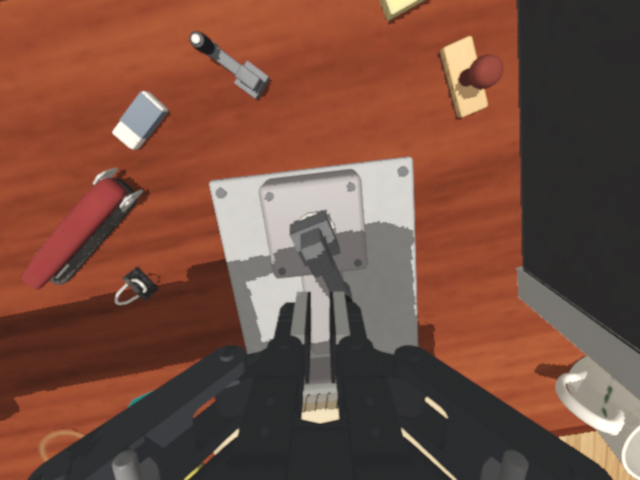

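Run:
```python
from h import *
p=read_camera("wrist");P=cloud(p)
Q=sel(P,(.586,-.016),.018,.1,.115); A=np.c_[Q[:,:2]-[.586,-.016],np.ones(len(Q))]
c,_,_,_=np.linalg.lstsq(A,Q[:,2],rcond=None); print("plane",np.round(c,4),"rms",np.std(Q[:,2]-A@c))
for cam in ["side","scene"]:
    p=read_camera(cam);P=cloud(p)
    for z0 in range(62,135,6):
        Q=sel(P,(.585,-.04),.06,z0/1000,z0/1000+.006)
        if len(Q)>8: print(cam,z0,len(Q),rect(Q),np.round(np.median(Q[:,:2],0),3))
    if cam=="side": cv2.imwrite("pics/s4.png",cv2.resize(p["img"][190:310,270:430],(800,600),interpolation=cv2.INTER_CUBIC))
```

```text
plane [-0.0674 -0.0089  0.1077] rms 0.002185537109260746
side 62 36 (array([588.7, -36.1]), array([26.6, 84.8]), 18.7) [ 0.585 -0.027]
side 68 93 (array([589. , -36.3]), array([29.2, 84.4]), 18.9) [ 0.587 -0.049]
side 74 125 (array([588.2, -39.2]), array([31.3, 81.2]), 7.8) [ 0.587 -0.035]
side 80 83 (array([588.8, -37.7]), array([25.6, 84.2]), 18.2) [ 0.576 -0.018]
side 86 33 (array([584.6, -42. ]), array([14.7, 83.8]), 13.9) [ 0.578 -0.02 ]
side 92 36 (array([588.9, -42.8]), array([16.7, 80.9]), 10.6) [ 0.581 -0.026]
side 98 47 (array([590.2, -44. ]), array([17.5, 82. ]), 9.4) [ 0.584 -0.026]
side 104 105 (array([588.7, -43.9]), array([16.3, 82.8]), 8.3) [ 0.587 -0.02 ]
side 110 58 (array([588.9, -45.3]), array([16.6, 80.1]), 12.8) [ 0.593 -0.076]
side 116 15 (array([594.2, -76.3]), array([13.9, 11.1]), 50.9) [ 0.595 -0.077]
scene 62 54 (array([582.1, -39.7]), array([15.1, 84.4]), 17.7) [ 0.583 -0.028]
scene 68 125 (array([588.6, -38.5]), array([30.5, 81.9]), 12.2) [ 0.585 -0.05 ]
scene 74 138 (array([588.3, -40.3]), array([33.8, 83.8]), 8.1) [ 0.586 -0.035]
scene 80 105 (array([589.7, -39.1]), array([29.7, 85.4]), 18.7) [ 0.575 -0.02 ]
scene 86 58 (array([585.4, -43.7]), array([11.8, 81.9]), 9.2) [ 0.58  -0.028]
scene 92 57 (array([586.4, -45. ]), array([13.9, 81.4]), 9.5) [ 0.581 -0.028]
scene 98 61 (array([587.5, -44.7]), array([14.5, 82.8]), 10.3) [ 0.582 -0.029]
scene 104 116 (array([589.4, -45.6]), array([16.7, 81.4]), 9.4) [ 0.586 -0.021]
scene 110 56 (array([588.4, -46.6]), array([17.2, 79.9]), 12.4) [ 0.592 -0.079]
scene 116 13 (array([594.6, -78.3]), array([8.4, 8.2]), 15.1) [ 0.595 -0.078]
```

View pics/s4.png

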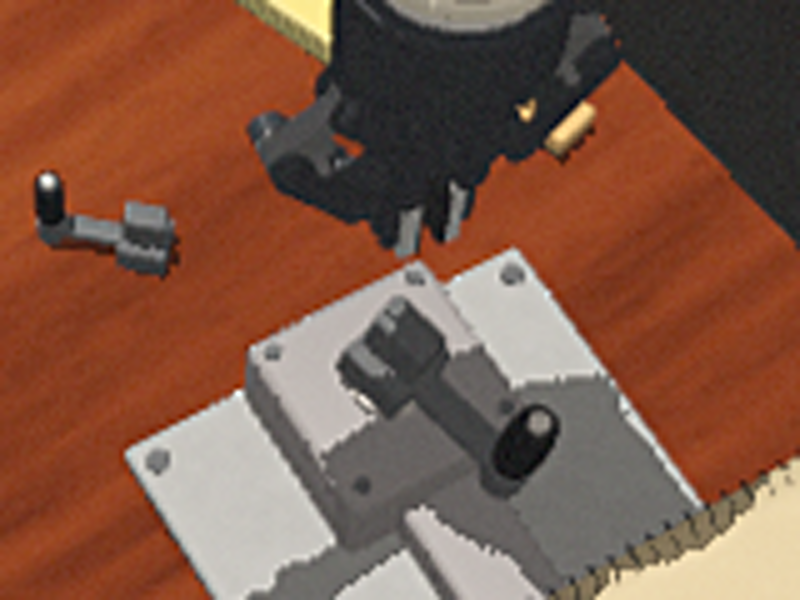

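The side view shows the crank tilted slightly and turned on the shaft: block at (400,330), knob down at (530,430). It never left the stand. I'll regrip along the block and lift with a firmer grip and no twist.

>>> jog_arm:
  increments:
    - [0,-0.002,0,0,-0.13,0,0.45]
    - [0,0,0,0,-0.13,0,0.45]
    - [0,0,0,0,-0.13,0,0.45]

```text
time: 23.15
tool_pos: [0.5803, -0.011, 0.1654]
tcp_rot: [-1.564, -0.142, 0.159]
wrist_force: [0.3, -1.2, -0.4]
width: 0.451
```

Run:
```python
from h import *
P=cloud(read_camera("wrist"))
Q=sel(P,(.586,-.016),.022,.102,.113); print(len(Q),rect(Q))
s,R,t=pose(); u=np.array([np.cos(np.radians(-79.6)),np.sin(np.radians(-79.6))])
for a in range(-24,26,4):
    m=(np.abs((Q[:,:2]-[.586,-.016])@u*1000-a)<2); 
    if m.sum()>5: print(a,m.sum(),np.round(np.median(Q[m,2]),4))
Q=sel(P,(.594,-.077),.02,.112,.128); print("knob",len(Q),np.round(np.median(Q,0),4) if len(Q) else 0)
plat(); plan([.586,-.0145,.0985],10.4,3)
```

```text
900 (array([586.2, -16. ]), array([15.6, 27.2]), 10.9)
-12 202 0.1077
-8 127 0.1099
-4 129 0.1092
0 126 0.1085
4 119 0.1078
8 112 0.1073
12 85 0.1067
knob 387 [ 0.5965 -0.0747  0.1155]
side 2531 underside 0.092 rad left 0.42
scene 2350 underside 0.0925 rad left 0.36
now [ 0.5804 -0.011   0.1656] yaw 10.58 q [-0.06  0.14  1.87  0.    1.15 -0.25] ydir [-0.011  0.001 -1.   ] F [-0.8  0.2  0.6] M [0.01 0.01 0.03] w 0.452
[0.0018, 0.0223, -0.0015, -0.0009, 0.0011, -0.0035]
[0.0018, 0.0223, -0.0015, -0.0009, 0.0011, -0.0035]
[0.0017, 0.0223, -0.0015, -0.0009, 0.0011, -0.0035]
```

>>> jog_arm:
  increments:
    - [0.003,0.01,-0.002,0.08,0,-0.005,0.45]
    - [0.002,0.01,-0.002,0.075,0,-0.005,0.45]

```text
time: 23.55
tool_pos: [0.586, -0.0114, 0.1456]
tcp_rot: [-1.405, -0.128, 0.15]
wrist_force: [0.1, -0.1, -0.1]
width: 0.455
```

Run:
```python
from h import *
s,R,t=pose(); print(t,np.round(R,3)); d=np.array([.5858,-.0147,.100])-t; print("tool shift",np.round(R.T@d,4))
```

```text
[ 0.58604917 -0.01144151  0.14561774] [[ 0.984 -0.029 -0.178]
 [ 0.18   0.158  0.971]
 [ 0.001 -0.987  0.161]]
tool shift [-0.0009  0.0445 -0.0105]
```

>>> jog_arm:
  increments:
    - [-0.001,0.008,-0.0105,0,0,0,0.45]
    - [0,0.017,0,0,0,0,0.45]
    - [0,0.017,0,0,0,0,0.45]

```text
time: 23.92
tool_pos: [0.5856, -0.0167, 0.0998]
tcp_rot: [-1.407, -0.123, 0.146]
wrist_force: [-0.4, 0.7, -0.3]
width: 0.446
```

Run:
```python
from h import *
s,R,t=pose(); print(t,yaw(R),R[:,1],s["wrist_force"]); d=np.array([.5858,-.0147,.0995])-t; print("tool shift",np.round(R.T@d,4))
```

```text
[ 0.58560917 -0.01670155  0.09975039] 10.040745025588704 [-0.02856035  0.15639874 -0.98728098] [-0.37311084  0.71325614 -0.25660022]
tool shift [0.0005 0.0006 0.0019]
```

>>> jog_arm:
  increments:
    - [0.0005,0.0006,0.002,0,0,0,0.45]
    - [0,0,0,0,0,0,0.1]
    - [0,0,0,0,0,0,0.1]
    - [0,0,0,0,0,0,0.1]
    - [0,0,0,0,0,0,0.1]
    - [0,0,0,0,0,0,0.1]
  force: 80

```text
time: 24.68
tool_pos: [0.5837, -0.0128, 0.0974]
tcp_rot: [-1.408, -0.121, 0.151]
wrist_force: [0.1, 0.3, -2.1]
width: 0.143
```

Run:
```python
from h import *
s,R,t=pose(); print(t,yaw(R),R[:,1],s["wrist_force"],s["torque"],s["width"])
```

```text
[ 0.58374806 -0.0127559   0.0973991 ] 10.179410594836794 [-0.03279874  0.15548103 -0.98729423] [ 0.11667215  0.25188224 -2.07393936] [-0.15731819 -0.02383138  0.02129323] 0.14314798792796846
```

>>> jog_arm:
  increments:
    - [0,-0.005,0.0008,0,0,0,0.1]
    - [0,-0.005,0.0008,0,0,0,0.1]

```text
time: 24.92
tool_pos: [0.5837, -0.0129, 0.1078]
tcp_rot: [-1.408, -0.121, 0.151]
wrist_force: [-0.1, 0.2, -1.9]
width: 0.148
```

Run:
```python
from h import *
s,R,t=pose(); print(t,yaw(R),R[:,1],s["wrist_force"],s["torque"],s["width"])
```

```text
[ 0.58365718 -0.01293598  0.10776139] 10.162782283509788 [-0.03322265  0.15542803 -0.9872884 ] [-0.05704787  0.21892325 -1.86984785] [-0.13616543 -0.04585728  0.0082881 ] 0.14780900692583335
```

Free and carrying only its own weight. Lifting clear.

>>> jog_arm:
  increments:
    - [0,-0.02,0.003,0,0,0,0.1]
    - [0,-0.03,0.004,0,0,0,0.1]
    - [0,-0.02,0.003,0,0,0,0.1]

```text
time: 25.3
tool_pos: [0.5836, -0.0137, 0.1825]
tcp_rot: [-1.407, -0.119, 0.152]
wrist_force: [0.7, -0.3, -2.7]
width: 0.147
```

Run:
```python
from h import *
p=read_camera("wrist"); P=cloud(p); cv2.imwrite("pics/w5.png",p["img"])
Q=sel(P,(.585,-.011),.011,.073,.081)
if len(Q)>5: print("tip",len(Q),sqang(Q),np.round(Q.mean(0),4))
s,R,t=pose(); print(t,s["width"],s["wrist_force"]); plat()
L=(P-t)@R
def g(y0,y1,z0,z1,xm=.016):
    k=L[(np.abs(L[...,0])<xm)&(L[...,2]>z0)&(L[...,2]<z1)&(L[...,1]>y0)&(L[...,1]<y1)]
    if len(k)>5: print(len(k),"med",np.round(np.median(k,0)*1000,1),rect(k[:,[0,2,1]]))
g(-.030,-.018,-.08,-.045); g(-.016,-.005,-.02,.025,.009); g(.010,.022,-.05,0)
for cam in ["side"]:
    p=read_camera(cam); L=(cloud(p)-t)@R; g(-.034,-.015,-.08,-.045);g(.008,.024,-.048,-.018)
    cv2.imwrite("pics/s5.png",np.vstack([cv2.resize(p["img"][170:290,270:430],(600,450)),]))
```

```text
tip 138 10.949154708220883 [ 0.5848 -0.0084  0.0775]
[ 0.58536177 -0.01384706  0.18569518] 0.14663047934136952 [ 0.35049924 -0.04968394  0.244888  ]
side 2526 underside 0.092 rad left 0.43
scene 2347 underside 0.0926 rad left 0.35
47 med [ -1.1 -18.7 -54.3] (array([ -0.7, -54. ]), array([7.9, 2.9]), 1.6)
1504 med [-0.7 -8.4  0. ] (array([-0. , -2.2]), array([27.4, 17.9]), 89.7)
582 med [ -0.7  19.5 -41.1] (array([ -0.8, -25. ]), array([49.9, 29.3]), 90.0)
90 med [ -3.6 -23.  -62.9] (array([ -2., -63.]), array([16.1, 16.9]), 54.0)
117 med [ -1.1  21.1 -34.1] (array([ -0.9, -33.4]), array([14.6, 29.1]), 0.7)
```

View pics/s5.png

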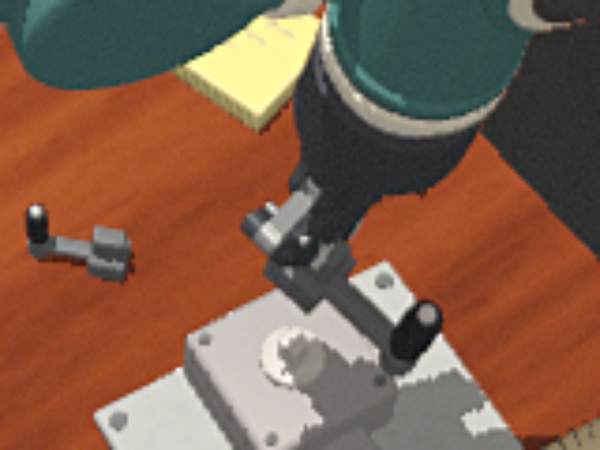

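Run:
```python
from h import *
plan([0.63,0.195,0.17],-100,12)
```

```text
now [ 0.5832 -0.0137  0.1804] yaw 10.16 q [-0.16  0.16  1.82  0.16  1.22 -0.39] ydir [-0.036  0.156 -0.987] F [-0.5  0.  -1.7] M [-0.09  0.02  0.01] w 0.147
[0.0069, 0.0034, 0.0161, -0.0084, 0.1598, -0.0133]
[0.0042, 0.0034, 0.017, -0.0084, 0.1598, -0.0133]
[0.0014, 0.0033, 0.0175, -0.0084, 0.1598, -0.0133]
[-0.0014, 0.0031, 0.0175, -0.0084, 0.1598, -0.0133]
[-0.0042, 0.0029, 0.0171, -0.0084, 0.1598, -0.0133]
[-0.0069, 0.0027, 0.0162, -0.0084, 0.1598, -0.0133]
[-0.0095, 0.0025, 0.0149, -0.0084, 0.1598, -0.0133]
[-0.0118, 0.0022, 0.0132, -0.0084, 0.1598, -0.0133]
[-0.0137, 0.0019, 0.0112, -0.0084, 0.1598, -0.0133]
[-0.0154, 0.0017, 0.0089, -0.0084, 0.1598, -0.0133]
[-0.0166, 0.0014, 0.0063, -0.0084, 0.1598, -0.0133]
[-0.0174, 0.0011, 0.0036, -0.0084, 0.1598, -0.0133]
```

>>> jog_arm:
  increments:
    - [0.007,0.002,0.016,-0.0084,0.16,-0.0133,0.1]
    - [0.004,0.002,0.017,-0.0084,0.16,-0.0133,0.1]
    - [0.0015,0.002,0.0175,-0.0084,0.16,-0.0133,0.1]
    - [-0.0015,0.002,0.0175,-0.0084,0.16,-0.0133,0.1]
    - [-0.004,0.002,0.017,-0.0084,0.16,-0.0133,0.1]
    - [-0.007,0.002,0.016,-0.0084,0.16,-0.0133,0.1]
    - [-0.0095,0.001,0.015,-0.0084,0.16,-0.0133,0.1]
    - [-0.012,0.001,0.013,-0.0084,0.16,-0.0133,0.1]
    - [-0.014,0.001,0.011,-0.0084,0.16,-0.0133,0.1]
    - [-0.015,0,0.009,-0.0084,0.16,-0.0133,0.1]

```text
time: 26.75
tool_pos: [0.6152, 0.1608, 0.1666]
tcp_rot: [-1.243, 1.165, -1.124]
wrist_force: [0.7, -0.3, -2.8]
width: 0.146
```

Run:
```python
from h import *
plan([0.63,0.195,0.13],-100,3)
```

```text
now [0.6152 0.1608 0.1666] yaw -85.06 q [0.2  0.24 1.75 0.03 1.17 1.68] ydir [-0.014  0.021 -1.   ] F [ 0.7 -0.3 -2.8] M [ 0.05 -0.04 -0.01] w 0.146
[-0.0107, 0.0124, 0.0061, 0.0051, 0.0869, -0.0067]
[-0.0112, 0.0123, 0.005, 0.0051, 0.0869, -0.0067]
[-0.0117, 0.0123, 0.004, 0.0051, 0.0869, -0.0067]
```

>>> jog_arm:
  increments:
    - [-0.011,0.011,0.006,0.005,0.087,-0.007,0.1]
    - [-0.011,0.011,0.005,0.005,0.087,-0.007,0.1]
    - [-0.012,0.011,0.004,0.005,0.087,-0.007,0.1]

```text
time: 27.12
tool_pos: [0.628, 0.197, 0.1293]
tcp_rot: [-1.123, 1.346, -1.343]
wrist_force: [0.7, 0.3, -2.4]
width: 0.149
```

Run:
```python
from h import *
s,R,t=pose(); P=cloud(read_camera("wrist")); L=(P-t)@R
def g(n,y0,y1,z0,z1,xm=.016):
    k=L[(np.abs(L[...,0])<xm)&(L[...,2]>z0)&(L[...,2]<z1)&(L[...,1]>y0)&(L[...,1]<y1)]
    if len(k)>5: print(n,len(k),"tool med",np.round(np.median(k,0)*1000,1),rect(k[:,[0,2,1]]))
    W=t+k@R.T; return k,W
W=sel(P,(.63,.195),.08,.08,.2)
k,W=g("arm",.012,.026,-.048,-.018,.006)
A=np.c_[k[:,[0,2]],np.ones(len(k))]; print("arm plane (tool)",np.round(np.linalg.lstsq(A,k[:,1],rcond=None)[0],4))
p=read_camera("side"); L=(cloud(p)-t)@R; g("knob side",-.034,-.015,-.08,-.045); g("block side",-.016,-.004,-.012,.02,.009)
k,W=g("arm side",.008,.026,-.048,-.018,.006)
A=np.c_[k[:,[0,2]],np.ones(len(k))]; print("arm plane side",np.round(np.linalg.lstsq(A,k[:,1],rcond=None)[0],4)) if len(k)>5 else 0
# shaft and platform
P=cloud(p); Q=sel(P,(.585,-.011),.011,.073,.081); print("tip side",len(Q),sqang(Q),rect(Q))
p=read_camera("scene");P=cloud(p); Q=sel(P,(.585,-.011),.011,.073,.081); print("tip scene",len(Q),sqang(Q))
plan([0.63,0.195,0.06],-100,3)
```

```text
arm 413 tool med [ -0.1  16.4 -40.8] (array([ -0. , -40.8]), array([14.4, 11.9]), 89.8)
arm plane (tool) [-0.0142  0.0058  0.0167]
knob side 71 tool med [  1.  -23.1 -65.1] (array([ -0.3, -63.7]), array([16.3, 14. ]), 88.1)
block side 19 tool med [ -3.1  -9.6 -10.6] (array([  0.1, -10.1]), array([ 4.4, 17.7]), 85.7)
arm side 83 tool med [  1.4  19.5 -32.1] (array([  0.1, -32.9]), array([11.5, 29.7]), 0.6)
arm plane side [ 0.2702 -0.0053  0.0197]
tip side 38 9.15408808618852 (array([584.1, -11.2]), array([13. , 12.2]), 15.4)
tip scene 36 5.039615817343248
now [0.6271 0.1968 0.1288] yaw -100.18 q [ 0.27  0.31  1.73 -0.    1.11  2.02] ydir [-0.008 -0.003 -1.   ] F [-1.6 -0.4 -2.1] M [ 0.01 -0.05 -0.02] w 0.143
[0.0003, 0.0229, 0.0012, 0.0024, -0.001, 0.0015]
[0.0004, 0.0229, 0.0012, 0.0024, -0.001, 0.0015]
[0.0004, 0.0229, 0.0011, 0.0024, -0.001, 0.0015]
```

>>> jog_arm:
  increments:
    - [0.0003,0.023,0.001,0.002,0,0.0015,0.1]
    - [0.0003,0.023,0.001,0.002,0,0.0015,0.1]
    - [0.0003,0.023,0.001,0.002,0,0.0015,0.1]
    - [0,0.013,0,0.001,0,0,0.1]

```text
time: 27.78
tool_pos: [0.6307, 0.1932, 0.0474]
tcp_rot: [-1.121, 1.333, -1.335]
wrist_force: [-0.3, -0.1, -3.0]
width: 0.145
```

Run:
```python
from h import *
plan([0.63,0.195,0.036],-100,3)
```

```text
now [0.6307 0.1932 0.0474] yaw -99.83 q [ 0.26  0.39  1.79 -0.    0.96  2.  ] ydir [ 0.003  0.001 -1.   ] F [-0.3 -0.1 -3. ] M [ 0.   -0.04  0.03] w 0.145
[-0.0005, 0.0038, -0.0004, -0.0008, 0.001, -0.0004]
[-0.0005, 0.0038, -0.0004, -0.0008, 0.001, -0.0004]
[-0.0005, 0.0038, -0.0003, -0.0008, 0.001, -0.0004]
```

>>> jog_arm:
  increments:
    - [0,0.003,0,-0.001,0,0,0.1]
    - [0,0.003,0,-0.001,0,0,0.1]

```text
time: 28.02
tool_pos: [0.6306, 0.1926, 0.0413]
tcp_rot: [-1.123, 1.335, -1.333]
wrist_force: [0.6, -0.1, -2.2]
width: 0.148
```

>>> jog_arm:
  increments:
    - [0,0.0015,0,0,0,0,0.1]
    - [0,0.001,0,0,0,0,0.1]

```text
time: 28.28
tool_pos: [0.6317, 0.1928, 0.0402]
tcp_rot: [-1.121, 1.333, -1.334]
wrist_force: [0.3, 0.6, -1.0]
width: 0.145
```

>>> jog_arm:
  increments:
    - [0,0.001,0,0,0,0,0.1]

```text
time: 28.4
tool_pos: [0.6322, 0.193, 0.0398]
tcp_rot: [-1.12, 1.332, -1.334]
wrist_force: [0.9, -0.7, -1.6]
width: 0.146
```

>>> jog_arm:
  increments:
    - [0,0.0015,0,0,0,0,0.1]
    - [0,0.0015,0,0,0,0,0.1]

```text
time: 28.65
tool_pos: [0.6325, 0.1932, 0.0371]
tcp_rot: [-1.119, 1.332, -1.334]
wrist_force: [0.3, 0.1, -1.7]
width: 0.141
```

Run:
```python
from h import *
plan([0.632,0.193,0.036],-100,1)
s,R,t=pose(); P=cloud(read_camera("side"))
L=(P-t)@R
u=-R[:,2]
for a in range(-24,80,8):
    W=(P-t); al=(W@u)*1000; c=np.abs(W@R[:,0])<.006; m=c&(np.abs(al-a)<4)&(P[...,2]>.002)&(P[...,2]<.07)
    if m.sum()>3: print(a,m.sum(),np.round(np.percentile(P[...,2][m],[10,50,90]),4))
```

```text
now [0.6325 0.1932 0.0371] yaw -99.76 q [0.26 0.4  1.79 0.   0.94 2.  ] ydir [ 0.004  0.002 -1.   ] F [ 0.3  0.1 -1.7] M [ 0.03 -0.04  0.04] w 0.141
[0.0003, 0.0011, -0.0005, -0.0037, 0.0041, -0.0026]
8 15 [0.0447 0.048  0.0582]
16 40 [0.0167 0.0315 0.047 ]
24 23 [0.0137 0.0185 0.0236]
32 18 [0.0153 0.0197 0.0216]
40 19 [0.0156 0.0187 0.0224]
48 19 [0.017  0.0194 0.0207]
56 24 [0.0143 0.0497 0.0658]
64 33 [0.0193 0.062  0.0658]
72 43 [0.0074 0.0407 0.0617]
```

>>> jog_arm:
  increments:
    - [0,0.0012,0,0,0,0,0.1]
    - [0,0.0012,0,0,0,0,0.1]

```text
time: 28.95
tool_pos: [0.6324, 0.1932, 0.0343]
tcp_rot: [-1.12, 1.332, -1.334]
wrist_force: [0.1, -1.7, 3.6]
width: 0.15
```

>>> jog_arm:
  increments:
    - [0,0.001,0,0,0,0,0.1]
    - [0,0.001,0,0,0,0,0.1]

```text
time: 29.2
tool_pos: [0.6328, 0.193, 0.0343]
tcp_rot: [-1.119, 1.331, -1.334]
wrist_force: [-3.0, -1.2, 6.2]
width: 0.146
```

Firmly down at 6 N. Releasing, rising, and checking.

>>> jog_arm:
  increments:
    - [0,0,0,0,0,0,0.3]
    - [0,0,0,0,0,0,0.45]
    - [0,0,0,0,0,0,0.45]
    - [0,-0.02,0,0,0,0,0.45]
    - [0,-0.05,0,0,0,0,0.45]
    - [0,-0.05,0,0,0,0,0.45]
    - [0,-0.04,0,0,0,0,0.45]

```text
time: 30.08
tool_pos: [0.6302, 0.1924, 0.1977]
tcp_rot: [-1.124, 1.335, -1.333]
wrist_force: [1.2, -0.9, 0.3]
width: 0.452
```

Run:
```python
from h import *
p=read_camera("wrist");P=cloud(p); cv2.imwrite("pics/w6.png",p["img"])
for n,c,r,z0,z1 in [("block",(.629,.194),.03,.041,.05),("arm",(.605,.2),.015,.01,.024),("knob",(.57,.205),.02,.055,.067),("tip",(.585,-.011),.011,.073,.082)]:
    Q=sel(P,c,r,z0,z1)
    if len(Q)>3: print(n,len(Q),np.round(np.median(Q,0),4),*rect(Q),round(sqang(Q),1))
plat(); plan([.6,.1,.3],-100,1)
```

```text
block 466 [0.6326 0.193  0.0455] [631.6 193.3] [15.1 25.8] 80.5 -10.1
arm 237 [0.6008 0.1988 0.0176] [604.3 198.7] [15.  28.2] 88.7 -19.6
knob 266 [0.5749 0.203  0.0615] [573.5 203.4] [16.3 16. ] 38.2 37.4
tip 251 [ 0.5863 -0.0092  0.0771] [585.6 -10.3] [12.6 13.2] 5.8 10.1
side 2528 underside 0.0921 rad left 0.41
scene 2347 underside 0.0926 rad left 0.35
now [0.6324 0.193  0.1998] yaw -99.76 q [0.26 0.25 1.67 0.   1.22 2.  ] ydir [ 0.005  0.002 -1.   ] F [ 0.5 -0.3  0.1] M [-0.    0.01 -0.05] w 0.453
[0.0969, -0.1006, -0.0157, -0.0046, 0.0042, -0.003]
```

View pics/w6.png

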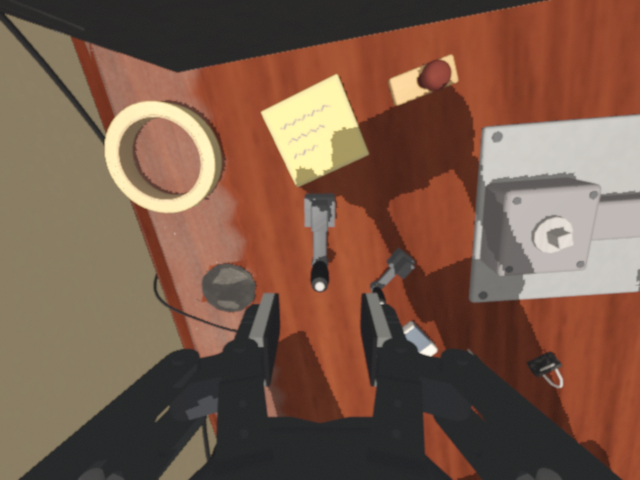

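```bash
python3 -c "
from workcell import bot
print(bot.finish_job())"
```

```text
the job is handed in; nothing more can be done
None
```

I fitted the larger dark crank and wound it clockwise to the stop, regripping once at the hub. Then I lifted it off and set it flat on the desk near where it started. The job is handed in at about 30 s of the 72 s.

**What the last checks showed**
- **Fit:** the crank met the collar at about 6 N, so it went fully home gently.
- **Stop:** the moment at the crank rose to 0.88 Nm, against the usual 0.12 Nm, with no further platform movement. A gentler second nudge gave 0.33 Nm and again no movement. The first touch pushed harder than needed: I turned on about 11° before I saw the moment rise.
- **Platform:** it stayed at the same height after the stop. The desk cameras put its underside at about 92.3 mm and the wrist camera at 93.0 mm, not the stated 95 mm. I took this as camera or notebook-thickness error, because the torque and the measured travel (about 34 mm) agree with the stop.
- **Crank on the desk:** flat and level (block top 45.5 mm, knob top 61.5 mm), clear of the stand and the sticky pad. In the last picture, everything it shows seemed to be in its place.

**What went wrong or disagreed**
- **First lift-off:** the crank slipped out of the jaws and was left tilted on the shaft, turned back about 21°. I regripped it harder along its tilt and lifted it off freely. The platform height did not change.
- **Shaft angle:** the final estimates vary by several degrees (about 5 to 11°). They are also turned back 15 to 20° from where the crank stood at the stop, which is more than the 7° play. I relied on the unchanged platform height, so a very small back-turn of the shaft is not fully ruled out.

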